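# Load a dowel into the cross-drilling jig and clamp it with the inner knob

### The job

Get the dowel ready for cross-drilling: open the jig's clamp with the small inner knob, thread the dowel lying on the bench through both guide ears until its end butts against the end stop, let go, and then tighten the inner knob so that the pad holds the dowel firmly. The large outer ring under the knob keeps the stock-size setting and must not be turned; leave the other tools where they lie.

Things in the scene. Friction and masses are not known exactly. Their poses are not given: they have to be found in the camera images.
- jig: Drilling jig screwed to the bench, plywood base (x -57 to 93, y -10 to 128, 12 mm thick). Origin on the bench below the mouth of the first ear; z up; +y is the way the dowel goes in, along x = 0, 45 mm up. First ear y 0 to 12, second 46 to 58 (46 mm wide, joined by a bar 76 mm high), V saddle 71 to 91, end stop at 98; clamp axis at y 82, its pillar at x 36 to 62. Bench free at y < -10
- bore1 (a point): centre of the mouth of the first aluminium ear's bore, 15 mm wide, countersunk to 21 mm at its -y side, 45 mm above the bench; the dowel enters here along the jig's +y
- bore2 (a point): centre of the mouth of the second ear's bore, of the same shape, 46 mm beyond the first mouth
- stop_face (a point): centre of the end stop's flat button, 98 mm beyond the first mouth; the dowel's leading end must butt against it. The tail then stands 62 mm out of the first ear, and the dowel's axis lies 1.5 to 2 mm below that of the bores
- dowel: Plain round wooden dowel, 12 mm in diameter, 160 mm long, about 20 g, lying on the bench to the right of the jig; both ends are alike. Its x runs along its length; the origin is on its skin, 6 mm off the axis (use dowel_mid for its centre)
- dowel_mid (a point): middle of the dowel, on its axis; x along the dowel, the ends are 80 mm either way
- clamp_knob (a joint): Angle of the inner knob, rad, 0 to 1.5, growing anticlockwise seen from above, which lifts the pad 7 mm per rad. Starts at 0.1 to 0.3: pad down, blocking the dowel's way. From 1.2 on the pad is clear. Turned back, the pad meets a seated dowel at about 0.60 - 0.14 x size_ring; 0.15 to 0.3 rad more (felt as resistance) holds it firmly. Friction (0.1 N m) keeps it where it is left
- knob_grip (a point): On the axis of the inner knob, 18 mm above the outer ring's top and 14 mm below the knob's top. The knob is a knurled upright steel cylinder, 30 mm in diameter, 32 mm high, standing on the ring (ring top 104 mm, knob top 136 mm above the bench). Grip it across from above with the fingertips clear of the ring
- size_ring (a joint): Angle of the outer ring, rad, anticlockwise seen from above: a dark knurled steel ring, 60 mm in diameter, 17.5 mm high, tick marks on top, held by light friction (0.08 N m). It sets the pad's height for the stock size, 1 mm per rad; it starts at -0.4 to 0.4 and must stay there
- ring_mark (a point): point on the top edge of the outer ring, 29 mm from the axis, turning with the ring
- pad: round rubber-faced clamp pad, 17 mm in diameter, under the clamp arm above the V saddle; origin at the middle of its lower face, which presses on the dowel
- tape_measure: black and yellow pocket tape measure, 38 x 74 x 65 mm, on the bench left of the jig; a bystander
- chisel_3: chisel with a yellow handle, 264 mm long, lying at the right of the bench; a bystander
- marking_gauge: wooden marking gauge, 210 mm beam, lying at the right; a bystander
- pencil: red pencil, 166 mm long, lying at the left front; a bystander

How it is judged:
By the outcome, as a careful person would: the job done as asked, in the order asked, and still so for the second after the job is handed in, with the robot touching nothing.
It also fails if it takes over 64 s, if anything falls off the work surface, if the arm or the gripper's body presses on something with over 40 N, if the wrist force passes 120 N, or if a joint passes its speed limit or range.

### The arm

A 7-joint arm with a two-finger parallel gripper is mounted at the origin on a cart in front of the work surface, level with it; the furniture and walls round the work are solid. World frame = base frame: x ahead of the robot, y to its left, z up, the work surface at z = 0. Lengths are in mm, angles in degrees, forces in N, time in s.
With the tool pointing down it reaches from about 425 to 950 mm from the base axis. Payload 4.7 kg.
Tool frame: the origin (TCP) lies at the very end of the fingers, on their centre line; the grasp point (between the pads) lies 19 mm behind it (arm.hold_point_z is the distance from the TCP to the grasp point, in mm); z points along the fingers, y is the line along which they close (so a half turn about z gives the same grasp; the last joint's range is limited). The gripper opens to 87 mm and grips with 3 to 60 N. Pads are 19 mm wide; open, the fingers measure 117 mm over their backs; the gripper's body (75 mm by 190 mm) begins 51 mm behind the grasp point.
Start: joints at [-1.656, 26.849, -2.785, 87.806, 1.381, 65.374, -4.715], TCP at [675.018, 0.046, 222.573] pointing down, gripper open.
Joint ranges: [-148.3, 148.3], [-19.14, 114.17], [-79.39, 73.82], [5.75, 140.21], [-59.74, 239.74], [12.07, 113.84], [-152.46, 152.46]. Speed limits (degrees/s): [147.25, 147.25, 180, 180, 180, 180, 180].

### API

Orientations are given as a 3x3 rotation matrix whose columns are the frame's x, y, z axes.
In Python, from plant import arm gives the robot as it stands.
- The arm moves only by the tool jog_arm, never from a script. Its argument "moves" is a list of rows, each a list of 4 numbers: the shift along the tool's x, y, z in m, then the turn about the tool's z in degrees. In form: [[tx, ty, tz, spin], ...]. A call has exactly 8 rows; each row is the pose to reach, as a shift and turn from the pose commanded when the call began, along the tool's axes at that moment; what a row does not reach only later rows make up. A row lasts 1/12 s, in which the tool goes at most 41.7 mm and 7.16 degrees, less where a joint would pass 70% of its speed; a pose out of reach is approached as far as the arm can. A call with a gripper value outside its range is refused whole. "claw" is the opening, from 0 (shut) to 1 (fully open), set as the call begins (left out, the last holds). The fingers move at their own pace and stop on an object; "squeeze" is the grip in N (left out, the last holds). Time passes only in rows, so rows that repeat a pose let the fingers close, or fill a call up. It gives the time, the measured TCP pose, the force, the opening and the grip force at its end, in the units of the state.
- arm.state(): the state, without advancing time (a new reading comes with each control period).
- arm.capture(name): name is "scene" or "side" or "wrist"; returns the picture (400x640x3 uint8, red, green, blue); there is no depth.
- arm.calibration(name): a dict with "vertical_fov" (degrees; the focal length in pixels is half the picture's height over the tangent of half this angle, whatever the lens; pixels are square), "cx", "cy" (the principal point, pixels), "cam_to_world" (4x4, takes a point from camera to world coordinates). Camera axes: x right, y up, looking along -z (the intrinsics and any distortion apply to the point x, -y, -z); pixel columns grow to the right and rows downward; lengths in mm; the calibration is good to about 2 mm. A picture is of the moment at which its call begins: read the wrist's pose just before it. calibration takes no time and is no camera call; for the wrist camera it gives the pose at the moment of the call.
- arm.close_job(): hands the job in; it is judged then, once.
The state is a dict: "time_s": time; "joints": joint angles; "qvel": joint speeds; "joint_efforts": joint torques, N m; "ee_pos": TCP position; "eef_rot": TCP orientation; "wrist_force": force on the tool from outside, world axes, zero at the start; "wrist_torque": the same for the moment, N m; "grip_width": finger opening in mm; "grasp_force": force on a finger pad.
Only numpy, scipy, OpenCV 4.12 (cv2) and the standard library are available. Lean on these libraries where they do the work, as an engineer would, in place of code of your own. Each camera call takes 0.05 s, during which the arm holds its last target. There are 200 camera calls.

## Working session

There is one attempt and no reset: what is moved stays moved. The work goes in short steps, Python scripts to look and compute and a tool call to move; the robot and the scene stay as the last step left them, time stands still between calls to the robot, and variables do not carry over. Pictures are saved under pics/ and viewed, at most 10 in all, crops included, and the job is handed in when it is done.

Besides the shell and the picture viewer there is one more tool, called after "Emit:" as a command line: name --pt "numbers of a row" for each row, then --argument value for the rest. jog_arm: Moves the arm, as the interface text tells. Its arguments: {"type":"object","properties":{"moves":{"type":"array"},"claw":{"type":"number"},"squeeze":{"type":"number"}},"required":["moves"]}

```bash
mkdir -p pics; python3 - <<'E'
from plant import arm
import cv2,json,numpy as np
for n in("scene","side","wrist"):
    c=arm.calibration(n);print(n,{k:(np.round(v,3).tolist() if k=="cam_to_world" else v) for k,v in c.items()})
    cv2.imwrite(f"pics/{n}0.png",arm.capture(n)[:,:,::-1])
print(arm.state())
E
```

```text
scene {'vertical_fov': 51.522562074037516, 'cx': 314.9677139272133, 'cy': 191.90180942254875, 'cam_to_world': [[-0.85, 0.382, -0.364, 170.159], [-0.527, -0.593, 0.608, 619.256], [0.017, 0.709, 0.705, 850.918], [0.0, 0.0, 0.0, 1.0]]}
side {'vertical_fov': 54.399190375464634, 'cx': 321.7303355574736, 'cy': 199.53545287404287, 'cam_to_world': [[0.958, 0.137, -0.253, 256.515], [-0.287, 0.39, -0.875, -913.05], [-0.021, 0.91, 0.413, 534.597], [0.0, 0.0, 0.0, 1.0]]}
wrist {'vertical_fov': 60.10717786293901, 'cx': 326.57855991936, 'cy': 204.04713841731694, 'cam_to_world': [[1.0, -0.001, 0.001, 673.575], [0.001, 0.953, 0.302, 81.725], [-0.001, -0.302, 0.953, 385.072], [0.0, 0.0, 0.0, 1.0]]}
{'time_s': 0.15, 'joints': array([-1.6559168 , 26.88497366, -2.78459548, 87.85791644,  1.38010563,
       65.3736407 , -4.71704813]), 'qvel': array([-0.03032886, -0.20255327,  0.0307272 , -0.21770553, -0.02555396,
        0.08380541,  0.07235733]), 'joint_efforts': array([ 7.46239912e-04, -5.08426881e+01, -8.08802387e-02, -2.36421436e+01,
       -6.13636756e-02,  3.56170710e-02,  1.36465555e-04]), 'ee_pos': array([6.74549480e+02, 2.59251570e-02, 2.21761346e+02]), 'eef_rot': array([[ 1.83159524e-06,  9.99998950e-01, -1.44881200e-03],
       [ 1.00000000e+00, -1.87592641e-06, -3.05969295e-05],
       [-3.05996152e-05, -1.44881194e-03, -9.99998950e-01]]), 'wrist_force': array([0.37601504, 0.49861547, 0.51448996]), 'wrist_torque': array([-0.01738551,  0.05189373, -0.01318906]), 'grasp_force': 0.0, 'grip_width': 87.19405466748964}
```

View pics/scene0.png

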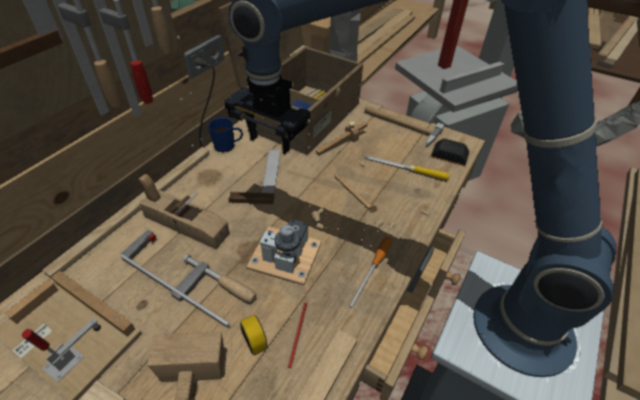

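View pics/side0.png

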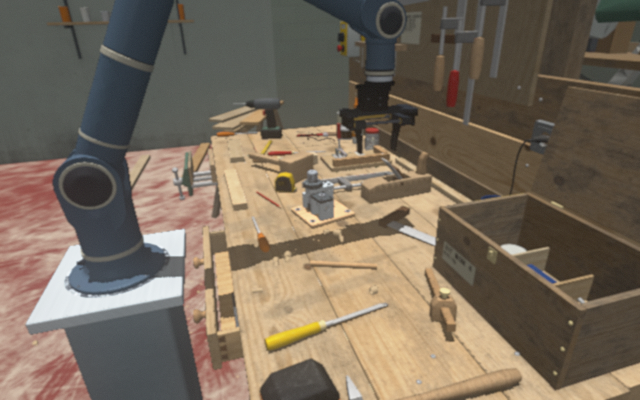

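View pics/wrist0.png

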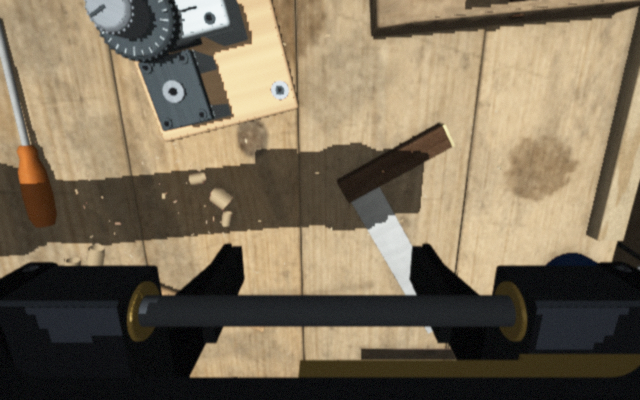

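The scene shows the jig at about (287,248), the dowel at (335,178)–(374,208), the pencil, tape and chisel. In the side view the dowel runs (305,264)–(377,268) and the jig is at (320,200). The wrist view shows the jig at top left, with the knob at (110,12) and the base corners at (165,138) and (298,105).

```bash
cat > h.py <<'E'
from plant import arm
import cv2,numpy as np
np.set_printoptions(precision=2,suppress=True)
def ray(c,u,v):
    f=200/np.tan(np.radians(c["vertical_fov"]/2)); M=np.array(c["cam_to_world"])
    return M[:3,3],M[:3,:3]@np.array([(u-c["cx"])/f,-(v-c["cy"])/f,-1])
def plane(c,u,v,z):
    o,d=ray(c,u,v); return o+d*(z-o[2])/d[2]
def tri(*obs):
    A=np.zeros((3,3));b=np.zeros(3)
    for c,u,v in obs:
        o,d=ray(c,u,v);d=d/np.linalg.norm(d);P=np.eye(3)-np.outer(d,d);A+=P;b+=P@o
    p=np.linalg.solve(A,b)
    return p,[np.linalg.norm((np.eye(3)-np.outer(d/np.linalg.norm(d),d/np.linalg.norm(d)))@(p-o)) for o,d in [ray(*q) for q in obs]]
def proj(c,p):
    f=200/np.tan(np.radians(c["vertical_fov"]/2)); M=np.array(c["cam_to_world"]);q=M[:3,:3].T@(np.array(p)-M[:3,3])
    return np.array([c["cx"]-f*q[0]/q[2],c["cy"]+f*q[1]/q[2]])
E
python3 - <<'E'
from h import *
s,d=arm.calibration("scene"),arm.calibration("side")
for p in[(336,178),(373,208)]:print(plane(s,*p,6))
for p in[(305,264),(377,268)]:print(plane(d,*p,6))
print(plane(s,287,248,50))
E
```

```text
[ 583.94 -193.67    6.  ]
[ 436.04 -143.03    6.  ]
[ 434.26 -141.1     6.  ]
[ 591.42 -211.14    6.  ]
[538.78 127.71  50.  ]
```

Emit:
jog_arm --pt "0.04 -0.01 0 0" --pt "0.075 -0.02 0 0" --pt "0.11 -0.04 0 0" --pt "0.13 -0.06 0 0" --pt "0.15 -0.08 0 0" --pt "0.16 -0.1 0 0" --pt "0.16 -0.1 0 0" --pt "0.16 -0.1 0 0"

```text
time_s: 0.82
ee_pos: [574.2, 160.9, 222.6]
eef_rot: [[-0.002, 1.0, 0.0], [1.0, 0.002, -0.0], [-0.0, 0.0, -1.0]]
wrist_force: [1.4, 0.2, 0.4]
grip_width: 86.7
grasp_force: 0.0
```

```bash
python3 - <<'E'
from h import *
import pickle
c=arm.calibration("wrist");im=arm.capture("wrist")[:,:,::-1]
cv2.imwrite("pics/w1.png",im);pickle.dump(c,open("c1.pkl","wb"));print(arm.state()["ee_pos"],c["cam_to_world"])
cv2.imwrite("pics/w1b.png",cv2.resize(im,(800,500),interpolation=cv2.INTER_CUBIC))
E
```

```text
[575.3  159.6  222.63] [[  1.    -0.    -0.   572.84]
 [  0.     0.95   0.3  242.61]
 [  0.    -0.3    0.95 386.11]
 [  0.     0.     0.     1.  ]]
```

View pics/w1b.png

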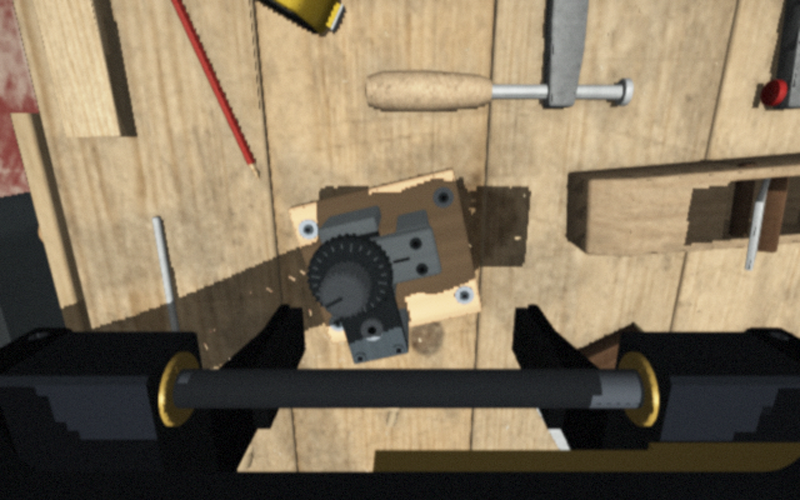

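The wrist view (800×500) shows the knob top at about (346,285), the ring around (350,275), the bar and first ear at (372,335), the pillar block at (412,255) and the end stop at (350,220). The base corners are (290,208), (452,170) and (480,310), so jig +x runs right and +y runs up the image.

```bash
python3 - <<'E'
from h import *
import pickle
c=pickle.load(open("c1.pkl","rb"))
im=cv2.imread("pics/w1.png")
k=.8
J=np.array([(-57,128),(93,128),(93,-10)],float)
W=np.array([plane(c,u*k,v*k,12)[:2] for u,v in[(290,208),(452,170),(480,310)]])
print(W,np.linalg.norm(W[0]-W[1]),np.linalg.norm(W[1]-W[2]))
# rigid fit
a=J-J.mean(0);b=W-W.mean(0);th=np.arctan2((a[:,0]*b[:,1]-a[:,1]*b[:,0]).sum(),(a*b).sum())
R=np.array([[np.cos(th),-np.sin(th)],[np.sin(th),np.cos(th)]]);t=W.mean(0)-R@J.mean(0)
print(np.degrees(th),t,(W-(J@R.T+t)))
print("knob jig->",R@[0,82]+t,"knob px",plane(c,346*k,288*k,136),"bolt",plane(c,372*k,330*k,76),R@[0,0]+t)
# detect knob circle
g=cv2.cvtColor(im,cv2.COLOR_BGR2GRAY)
cr=g[150:300,220:360];cr=cv2.resize(cr,None,fx=4,fy=4,interpolation=cv2.INTER_CUBIC)
cv2.imwrite("pics/w1c.png",cv2.convertScaleAbs(cr,alpha=2.0))
E
```

```text
[[469.44 167.26]
 [610.54 200.63]
 [641.44  69.93]] 144.99177922719255 134.31226629211318
13.20842033872428 [550.68  56.28] [[ 3.5  -0.62]
 [-1.44 -1.51]
 [-2.06  2.13]]
knob jig-> [531.94 136.11] knob px [534.54 141.87 136.  ] bolt [544.61  81.8   76.  ] [550.68  56.28]
```

View pics/w1c.png

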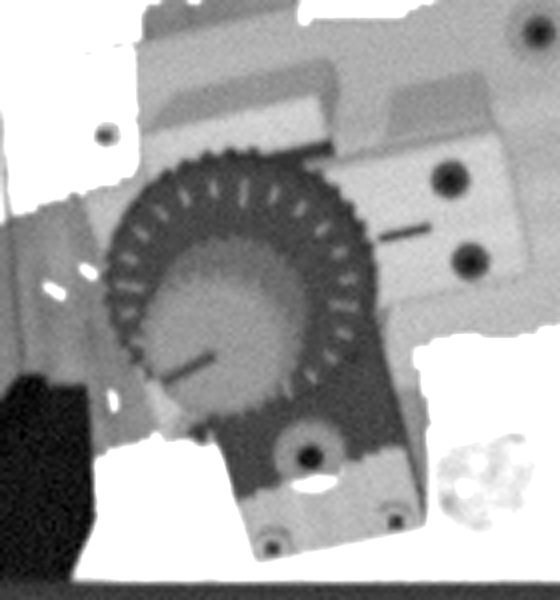

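The crop (4×, offset 220,150) shows the knob top's centre at about (215,345), the ring's centre at (242,285) and the first ear's front top edge from (262,558) to (425,525). The knob's pointer points to lower left, from (215,355) to (165,380).

```bash
python3 - <<'E'
from h import *
import pickle
c=pickle.load(open("c1.pkl","rb"))
P=lambda x,y,z:plane(c,220+x/4-.4,150+y/4-.4,z)
k=P(215,345,136);r=P(242,285,104);a=P(262,558,76);b=P(425,525,76)
print("knob",k,"ring",r,"ringR",np.linalg.norm(P(105,285,104)-P(378,285,104)))
print(a,b,np.linalg.norm(a-b),"ang",np.degrees(np.arctan2(*(b-a)[1::-1])),"mid",(a+b)/2,np.degrees(np.arctan2(*(k-(a+b)/2)[1::-1]))-90, np.linalg.norm((k-(a+b)/2)[:2]),np.linalg.norm((r-(a+b)/2)[:2]))
# red check scene/side of jig knob: print predicted pixel
for n in("scene","side"):print(n,proj(arm.calibration(n),k))
E
```

```text
knob [531.66 137.28 136.  ] ring [532.87 137.91 104.  ] ringR 59.32976852257627
[531.23  53.34  76.  ] [572.78  62.96  76.  ] 42.654567662806045 ang 13.033572992163792 mid [552.01  58.15  76.  ] 14.421385457706265 81.70092882624425 82.02181617259657
scene [286.01 228.73]
side [311.72 170.89]
```

Emit:
jog_arm --pt "-0.01 -0.02 0 0" --pt "-0.02 -0.04 0.01 0" --pt "-0.0225 -0.043 0.03 0" --pt "-0.0225 -0.043 0.055 0" --pt "-0.0225 -0.043 0.075 0" --pt "-0.0225 -0.043 0.095 0" --pt "-0.0225 -0.043 0.108 0" --pt "-0.0225 -0.043 0.11 0" --claw 0.7

```text
time_s: 1.53
ee_pos: [531.4, 135.4, 109.8]
eef_rot: [[0.003, 1.0, -0.004], [1.0, -0.003, -0.002], [-0.002, -0.004, -1.0]]
wrist_force: [-0.2, -0.1, 0.6]
grip_width: 61.0
grasp_force: 0.0
```

```bash
python3 - <<'E'
from h import *
im=arm.capture("wrist")[:,:,::-1]
a=arm.capture("scene")[:,:,::-1][170:300,220:350]
b=arm.capture("side")[:,:,::-1][110:240,250:380]
o=np.hstack([cv2.resize(x,(390,390),interpolation=cv2.INTER_CUBIC) for x in (a,b)])
cv2.imwrite("pics/k2.png",o);cv2.imwrite("pics/w2.png",im);print(arm.state()["ee_pos"],arm.state()["wrist_force"])
E
```

```text
[533.14 136.84 112.91] [-0.37  0.25 -0.12]
```

View pics/k2.png

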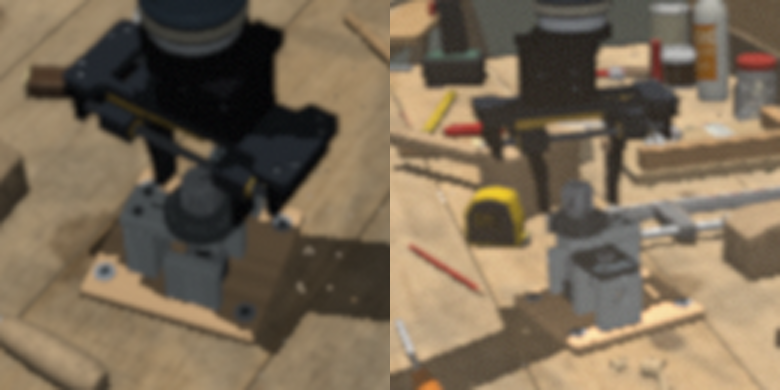

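The crops show the fingers straddling the knob, with the knob at (200,190) on the left and (575,195) on the right, and the fingertips above the ring. I'll close on it.

Emit:
jog_arm --pt "0 0 0 0" --pt "0 0 0 0" --pt "0 0 0 0" --pt "0 0 0 0" --pt "0 0 0 0" --pt "0 0 0 0" --pt "0 0 0 0" --pt "0 0 0 0" --claw 0.15 --squeeze 30

```text
time_s: 2.35
ee_pos: [532.7, 137.6, 112.9]
eef_rot: [[0.0, 1.0, 0.002], [1.0, -0.0, 0.0], [0.0, 0.002, -1.0]]
wrist_force: [1.8, 1.1, 0.9]
grip_width: 29.2
grasp_force: 30.0
```

Emit:
jog_arm --pt "0 0 0 -4" --pt "0 0 0 -10" --pt "0 0 0 -16" --pt "0 0 0 -22" --pt "0 0 0 -28" --pt "0 0 0 -34" --pt "0 0 0 -38" --pt "0 0 0 -40"

```text
time_s: 3.02
ee_pos: [532.8, 137.6, 113.0]
eef_rot: [[-0.645, 0.765, 0.002], [0.765, 0.645, 0.001], [-0.0, 0.002, -1.0]]
wrist_force: [1.4, 0.5, -0.3]
grip_width: 29.4
grasp_force: 30.0
```

```bash
python3 -c "
from h import *
s=arm.state();print(s['ee_pos'],s['wrist_force'],s['wrist_torque'],s['grip_width'],s['grasp_force'],s['joints'],s['eef_rot'])"
```

```text
[532.81 137.59 112.96] [ 1.36  0.45 -0.3 ] [ 0.02 -0.34 -0.1 ] 29.351952695738298 29.9898681929335 [ -6.84  23.25 -15.2  110.64   8.13  47.03  13.71] [[-0.64  0.76  0.  ]
 [ 0.76  0.64  0.  ]
 [-0.    0.   -1.  ]]
```

Emit:
jog_arm --pt "0 0 0 -4" --pt "0 0 0 -9" --pt "0 0 0 -15" --pt "0 0 0 -20" --pt "0 0 0 -24" --pt "0 0 0 -26" --pt "0 0 0 -26" --pt "0 0 0 -26"

```text
time_s: 3.68
ee_pos: [532.8, 137.6, 112.9]
eef_rot: [[-0.913, 0.408, 0.002], [0.408, 0.913, 0.0], [-0.001, 0.001, -1.0]]
wrist_force: [1.9, -0.6, 1.4]
grip_width: 29.3
grasp_force: 30.0
```

```bash
python3 -c "
from h import *
s=arm.state();print(s['ee_pos'],s['wrist_force'],s['wrist_torque'],s['grip_width'],s['grasp_force'],s['joints'],s['eef_rot'])"
```

```text
[532.77 137.58 112.92] [ 1.87 -0.55  1.38] [ 0.01 -0.51  0.06] 29.29649988809589 29.98989762738347 [ -2.23  23.95 -21.13 110.38  11.45  47.6   36.5 ] [[-0.91  0.41  0.  ]
 [ 0.41  0.91  0.  ]
 [-0.    0.   -1.  ]]
```

Emit:
jog_arm --pt "0 0 0 0" --pt "0 0 0 0" --pt "0 0 0 0" --pt "0 0 -0.01 0" --pt "0 0 -0.03 0" --pt "0 0 -0.06 0" --pt "0 0 -0.09 0" --pt "0 0 -0.12 0" --claw 0.7

```text
time_s: 4.35
ee_pos: [531.3, 137.6, 234.3]
eef_rot: [[-0.914, 0.406, -0.001], [0.406, 0.914, -0.0], [0.001, -0.0, -1.0]]
wrist_force: [-0.2, -0.0, 0.6]
grip_width: 60.4
grasp_force: 0.0
```

The knob is open: it felt about 0.1 N m of friction, then almost none. Next I go to view the dowel.

Emit:
jog_arm --pt "-0.018 -0.024 0 0" --pt "-0.04 -0.055 0 0" --pt "-0.063 -0.087 0 0" --pt "-0.086 -0.118 0 0" --pt "-0.11 -0.15 0 0" --pt "-0.133 -0.182 0.01 0" --pt "-0.156 -0.214 0.02 0" --pt "-0.178 -0.244 0.03 0"

```text
time_s: 5.02
ee_pos: [595.2, -160.0, 203.1]
eef_rot: [[-0.913, 0.407, 0.0], [0.407, 0.913, -0.0], [-0.001, -0.0, -1.0]]
wrist_force: [0.0, 0.7, 0.0]
grip_width: 60.6
grasp_force: 0.0
```

Emit:
jog_arm --pt "-0.02 -0.027 0.01 0" --pt "-0.029 -0.04 0.02 0" --pt "-0.029 -0.04 0.02 0" --pt "-0.029 -0.04 0.02 0" --pt "-0.029 -0.04 0.02 0" --pt "-0.029 -0.04 0.02 0" --pt "-0.029 -0.04 0.02 0" --pt "-0.029 -0.04 0.02 0"

```text
time_s: 5.68
ee_pos: [606.0, -204.5, 183.4]
eef_rot: [[-0.914, 0.405, 0.001], [0.405, 0.914, 0.0], [-0.001, 0.001, -1.0]]
wrist_force: [0.2, 0.9, 0.5]
grip_width: 61.1
grasp_force: 0.0
```

```bash
python3 - <<'E'
from h import *
import pickle
c=arm.calibration("wrist");im=arm.capture("wrist")[:,:,::-1]
cv2.imwrite("pics/w3.png",im);pickle.dump(c,open("c3.pkl","wb"));print(arm.state()["ee_pos"])
E
```

```text
[ 605.9  -204.93  183.22]
```

View pics/w3.png

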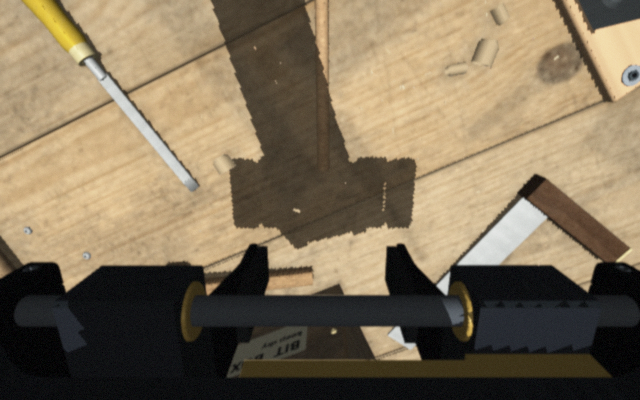

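The wrist view shows the dowel almost vertical in the image, from about (321,0) down to its tail end at (323,168), with the jig base at upper right and the saw at right. I'll locate its edges numerically.

```bash
python3 - <<'E'
from h import *
import pickle
c=pickle.load(open("c3.pkl","rb"));im=cv2.imread("pics/w3.png")
hsv=cv2.cvtColor(im,cv2.COLOR_BGR2HSV)
for v in(5,40,60,80,100,130,150,160,165,168,171,175):
    print(v,[tuple(int(x) for x in im[v,u]) for u in range(309,337,3)])
for p in[(322,5),(322,80),(323,168)]:print(plane(c,*p,6))
s,d=arm.calibration("scene"),arm.calibration("side")
E
```

```text
5 [(109, 152, 185), (109, 151, 183), (87, 117, 145), (118, 159, 195), (133, 178, 216), (122, 164, 198), (91, 124, 154), (119, 156, 181), (127, 166, 191), (133, 170, 194)]
40 [(49, 63, 71), (45, 57, 68), (63, 89, 106), (119, 160, 194), (148, 194, 228), (138, 185, 221), (94, 130, 158), (122, 156, 179), (129, 163, 186), (130, 163, 186)]
60 [(51, 63, 72), (49, 66, 74), (45, 58, 70), (48, 65, 81), (111, 153, 185), (131, 176, 209), (93, 129, 156), (130, 161, 183), (142, 176, 196), (130, 164, 185)]
80 [(59, 78, 88), (59, 75, 86), (51, 67, 79), (49, 64, 82), (52, 70, 88), (55, 75, 91), (90, 123, 151), (145, 182, 203), (135, 171, 192), (133, 167, 191)]
100 [(53, 71, 87), (51, 69, 82), (51, 68, 83), (49, 68, 81), (53, 72, 88), (52, 70, 86), (47, 65, 79), (54, 75, 88), (144, 184, 212), (155, 197, 224)]
130 [(53, 69, 83), (53, 68, 81), (57, 74, 84), (46, 64, 77), (46, 64, 79), (52, 71, 87), (44, 59, 73), (47, 61, 73), (40, 56, 67), (48, 62, 71)]
150 [(58, 75, 90), (51, 71, 82), (56, 73, 84), (46, 64, 78), (50, 70, 84), (47, 65, 83), (46, 64, 79), (52, 66, 81), (51, 68, 80), (55, 70, 81)]
160 [(45, 59, 70), (48, 66, 76), (52, 70, 81), (47, 60, 75), (47, 64, 80), (47, 66, 83), (44, 61, 77), (49, 66, 78), (58, 76, 87), (60, 76, 88)]
165 [(45, 58, 70), (46, 61, 70), (43, 58, 71), (44, 61, 75), (48, 65, 82), (45, 63, 78), (42, 60, 74), (52, 69, 81), (54, 71, 83), (48, 65, 78)]
168 [(43, 60, 69), (42, 55, 64), (43, 58, 69), (42, 59, 72), (52, 72, 88), (51, 69, 86), (43, 59, 76), (51, 68, 78), (49, 65, 78), (55, 72, 84)]
171 [(44, 59, 68), (42, 57, 65), (45, 59, 70), (48, 65, 75), (47, 64, 76), (51, 69, 81), (46, 63, 76), (52, 69, 81), (57, 75, 87), (51, 69, 79)]
175 [(47, 60, 70), (44, 57, 71), (44, 60, 71), (45, 60, 70), (53, 68, 81), (54, 70, 82), (52, 68, 81), (52, 70, 82), (51, 70, 83), (54, 72, 83)]
[ 458.84 -145.87    6.  ]
[ 515.25 -171.05    6.  ]
[ 591.43 -203.96    6.  ]
```

The dowel axis runs at 156.3°, matching the tool's 156.1°. I'll descend to a grip about 40 mm from the tail.

Emit:
jog_arm --pt "0.02 -0.002 0.02 0" --pt "0.04 -0.004 0.05 0" --pt "0.056 -0.005 0.085 0" --pt "0.056 -0.005 0.115 0" --pt "0.056 -0.005 0.14 0" --pt "0.056 -0.005 0.155 0" --pt "0.056 -0.005 0.16 0" --pt "0.056 -0.005 0.162 0"

```text
time_s: 6.4
ee_pos: [552.1, -187.4, 19.8]
eef_rot: [[-0.914, 0.406, -0.001], [0.406, 0.914, 0.001], [0.002, -0.0, -1.0]]
wrist_force: [0.5, -0.9, 0.1]
grip_width: 60.9
grasp_force: 0.0
```

```bash
python3 - <<'E'
from h import *
import pickle
c=arm.calibration("wrist");im=arm.capture("wrist")[:,:,::-1]
cv2.imwrite("pics/w4.png",im);pickle.dump(c,open("c4.pkl","wb"));print(arm.state()["ee_pos"])
hsv=cv2.cvtColor(im,cv2.COLOR_BGR2HSV)
# dowel edges per row from median-hue/saturation profile
for v in(60,90,120,150,180,210):
    r=im[v-2:v+3].mean(0)
    print(v,[int(x) for x in (r.sum(1)/3)[270:390:4]],[int(x) for x in hsv[v-2:v+3,:,1].mean(0)[270:390:4]])
E
```

```text
[ 552.65 -187.62   20.46]
60 [72, 65, 63, 69, 73, 73, 75, 73, 76, 77, 140, 188, 136, 185, 202, 211, 205, 188, 149, 194, 195, 198, 202, 199, 202, 203, 203, 207, 203, 199] [80, 82, 89, 95, 104, 108, 105, 105, 99, 95, 91, 82, 99, 93, 85, 79, 83, 92, 95, 79, 78, 74, 70, 73, 69, 67, 66, 63, 65, 69]
90 [89, 88, 84, 81, 82, 81, 79, 77, 79, 80, 79, 79, 70, 99, 204, 215, 202, 188, 142, 202, 204, 200, 197, 195, 199, 194, 190, 194, 194, 193] [91, 87, 86, 85, 86, 85, 84, 90, 85, 86, 88, 81, 96, 101, 83, 73, 83, 92, 88, 68, 68, 68, 71, 73, 69, 72, 74, 72, 72, 73]
120 [75, 77, 82, 81, 84, 83, 81, 82, 80, 82, 81, 83, 74, 83, 90, 96, 96, 188, 148, 196, 193, 193, 198, 197, 199, 203, 208, 204, 199, 199] [82, 81, 78, 80, 78, 80, 77, 77, 79, 80, 84, 81, 91, 105, 100, 101, 103, 92, 87, 70, 70, 71, 72, 71, 70, 68, 62, 65, 67, 68]
150 [90, 93, 91, 86, 82, 85, 80, 77, 75, 79, 83, 84, 78, 81, 82, 89, 89, 84, 74, 191, 207, 200, 190, 191, 192, 199, 208, 206, 201, 199] [84, 84, 83, 86, 86, 85, 88, 85, 92, 87, 84, 83, 89, 101, 99, 97, 100, 101, 88, 70, 60, 66, 73, 71, 71, 66, 60, 64, 68, 68]
180 [92, 90, 90, 91, 92, 86, 91, 94, 94, 95, 97, 93, 86, 83, 92, 93, 93, 85, 77, 84, 79, 79, 80, 182, 202, 208, 213, 210, 214, 220] [90, 89, 90, 92, 91, 96, 86, 86, 86, 82, 80, 79, 81, 101, 102, 99, 102, 102, 86, 78, 78, 84, 84, 81, 74, 69, 65, 69, 67, 61]
210 [95, 96, 97, 91, 90, 88, 88, 89, 91, 92, 91, 87, 89, 83, 89, 92, 89, 83, 84, 91, 89, 93, 91, 87, 85, 85, 87, 89, 93, 94] [87, 90, 89, 86, 90, 90, 89, 87, 88, 89, 92, 93, 86, 100, 100, 101, 101, 101, 91, 90, 90, 87, 87, 90, 92, 94, 90, 91, 89, 90]
```

View pics/w4.png

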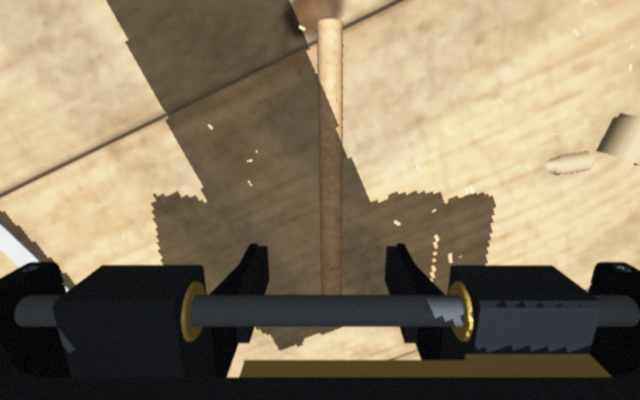

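The dowel is centred between the fingers (columns 319–343), with its leading end at (330,18). I'll go down and grip.

Emit:
jog_arm --pt "0 0.001 0.006 0" --pt "0 0.001 0.011 0" --pt "0 0.001 0.015 0" --pt "0 0.001 0.017 0" --pt "0 0.001 0.017 0" --pt "0 0.001 0.017 0" --pt "0 0.001 0.017 0" --pt "0 0.001 0.017 0"

```text
time_s: 7.12
ee_pos: [553.0, -187.1, 3.8]
eef_rot: [[-0.914, 0.407, 0.001], [0.407, 0.914, -0.0], [-0.001, 0.0, -1.0]]
wrist_force: [-0.1, 0.0, 1.0]
grip_width: 61.1
grasp_force: 0.0
```

Emit:
jog_arm --pt "0 0 0 0" --pt "0 0 0 0" --pt "0 0 0 0" --pt "0 0 0 0" --pt "0 0 0 0" --pt "0 0 0 0" --pt "0 0 0 0" --pt "0 0 0 0" --claw 0.05 --squeeze 25

```text
time_s: 7.78
ee_pos: [552.8, -187.0, 3.6]
eef_rot: [[-0.914, 0.407, 0.0], [0.407, 0.914, 0.0], [-0.0, 0.0, -1.0]]
wrist_force: [0.1, -0.6, -0.9]
grip_width: 15.4
grasp_force: 0.0
```

```bash
python3 -c "
from h import *
import pickle
c=pickle.load(open('c4.pkl','rb'));print(plane(c,330.5,18,6),plane(c,331,200,6))
s=arm.state();print(s['ee_pos'],s['wrist_force'],s['wrist_torque'],s['grip_width'],s['grasp_force'],s['joints'],s['eef_rot'])"
```

```text
[ 444.84 -139.82    6.  ] [ 525.03 -174.78    6.  ]
[ 552.84 -186.96    3.57] [ 0.09 -0.58 -0.93] [ 0.09 -0.02  0.01] 15.371144417138023 0.0 [ 23.24  34.54 -11.57 109.78  10.96  36.73  70.84] [[-0.91  0.41  0.  ]
 [ 0.41  0.91  0.  ]
 [-0.    0.   -1.  ]]
```

Emit:
jog_arm --pt "0 0 0 0" --pt "0 0 0 0" --pt "0 0 0 0" --pt "0 0 -0.005 0" --pt "0 0 -0.02 0" --pt "0 0 -0.04 0" --pt "0 0 -0.05 0" --pt "0 0 -0.05 0"

```text
time_s: 8.45
ee_pos: [554.7, -187.5, 56.2]
eef_rot: [[-0.913, 0.407, 0.005], [0.407, 0.913, -0.001], [-0.005, 0.001, -1.0]]
wrist_force: [0.7, 0.3, -0.2]
grip_width: 11.0
grasp_force: 25.0
```

```bash
python3 - <<'E'
from h import *
import pickle
s=arm.state();print(s['ee_pos'],s['wrist_force'],s['wrist_torque'],s['grip_width'],s['grasp_force'])
# targets: knob axis (532.8,137.6), ear front mid (552,58.2)
for th in(13.0,13.5,14.0):
    t=np.radians(th);y=np.array([-np.sin(t),np.cos(t)])
    k=np.array([532.8,137.6]); b=k-82*y
    print(th,"bore1",b,"TCP for lead 30 before mouth",b-148*y)
E
```

```text
[ 554.72 -187.49   56.16] [ 0.66  0.33 -0.22] [ 0.07 -0.1   0.01] 11.01836640716825 24.997490644454956
13.0 bore1 [551.25  57.7 ] TCP for lead 30 before mouth [584.54 -86.51]
13.5 bore1 [551.94  57.87] TCP for lead 30 before mouth [586.49 -86.05]
14.0 bore1 [552.64  58.04] TCP for lead 30 before mouth [588.44 -85.57]
```

Gripped at 11 mm. Next I turn and carry it to the front of the jig.

Emit:
jog_arm --pt "0.001 0.01 0 5" --pt "0.003 0.025 0 12" --pt "0.005 0.042 0 19" --pt "0.006 0.06 0 26" --pt "0.008 0.078 0 33" --pt "0.01 0.093 0 40" --pt "0.011 0.102 0 46.5" --pt "0.011 0.106 0 52.5"

```text
time_s: 9.12
ee_pos: [585.8, -83.1, 52.7]
eef_rot: [[-0.231, 0.973, -0.001], [0.973, 0.231, 0.001], [0.001, -0.001, -1.0]]
wrist_force: [0.2, 1.0, -1.0]
grip_width: 11.0
grasp_force: 25.0
```

Emit:
jog_arm --pt "0 0 0.003 0" --pt "0 0 0.006 0" --pt "0 0 0.008 0" --pt "0 0 0.0105 0" --pt "0 0 0.0105 0" --pt "0 0 0.0105 0" --pt "0 0 0.0105 0" --pt "0 0 0.0105 0"

```text
time_s: 9.78
ee_pos: [586.0, -85.9, 43.2]
eef_rot: [[-0.233, 0.972, 0.0], [0.972, 0.233, 0.0], [-0.0, 0.0, -1.0]]
wrist_force: [0.2, -0.3, 0.3]
grip_width: 11.0
grasp_force: 25.0
```

```bash
python3 - <<'E'
from h import *
import pickle
s=arm.state();print(s['ee_pos'],s['wrist_force'],s['eef_rot'],np.degrees(np.arctan2(s['eef_rot'][1,0],s['eef_rot'][0,0])),s['grip_width'])
c=arm.calibration("wrist");im=arm.capture("wrist")[:,:,::-1]
cv2.imwrite("pics/w5.png",im);pickle.dump(c,open("c5.pkl","wb"))
cv2.imwrite("pics/w5b.png",cv2.resize(im[0:320,160:560],(800,640)[:2] if 0 else (750,600),interpolation=cv2.INTER_CUBIC))
for n in("scene","side"):cv2.imwrite(f"pics/{n}5.png",arm.capture(n)[:,:,::-1])
E
```

```text
[585.98 -85.91  43.2 ] [ 0.17 -0.3   0.34] [[-0.23  0.97  0.  ]
 [ 0.97  0.23  0.  ]
 [-0.    0.   -1.  ]] 103.48998025122081 10.972548792476745
```

View pics/w5b.png

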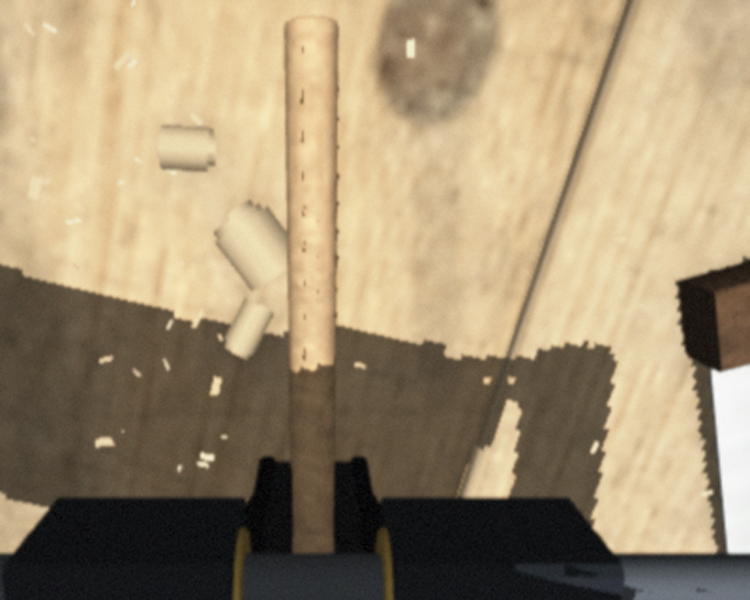

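The dowel is held straight in line with the tool (columns 285–338, tip at row 16 of the enlarged crop); no jig is in view yet. I'll check its tilt from the apparent width along its length.

```bash
python3 - <<'E'
from h import *
import pickle
c=pickle.load(open("c5.pkl","rb"));im=cv2.imread("pics/w5.png");g=cv2.GaussianBlur(im,(1,5),0).astype(float)
f=200/np.tan(np.radians(c["vertical_fov"]/2));R=np.array(c["cam_to_world"])[:3,:3];o=np.array(c["cam_to_world"])[:3,3]
gr=cv2.cvtColor(im,cv2.COLOR_BGR2GRAY).astype(float)
S=cv2.cvtColor(im,cv2.COLOR_BGR2HSV)[:,:,1].astype(float)
D=np.array([-.233,.972,0])
tcp=np.array([585.98,-85.91,43.2])
for v in list(range(14,100,8))+list(range(200,240,8)):
    row=np.abs(np.gradient(cv2.GaussianBlur(im[v-2:v+3].mean(0)[None],(3,1),0)[0],axis=0)).sum(1)
    def pk(a,b):
        i=a+np.argmax(row[a:b]);w=row[i-1:i+2];return i+(w[2]-w[0])/(2*(2*w[1]-w[0]-w[2])+1e-9)
    l,r=pk(306,320),pk(334,346)
    w=r-l;dep=f*12/w
    p=o+R@(np.array([((l+r)/2-c["cx"])/f,-(v-c["cy"])/f,-1])*dep)
    print(v,round(l,1),round(r,1),"w",round(w,2),"along",round((p-tcp)@D,1),"z",round(p[2],1))
print(gr[0:20,326].astype(int))
E
```

```text
14 310.9 340.2 w 29.31 along 113.4 z 48.3
22 310.9 340.1 w 29.21 along 110.4 z 48.7
30 310.9 340.1 w 29.23 along 107.3 z 49.8
38 311.1 340.1 w 29.01 along 104.3 z 49.6
46 311.3 340.4 w 29.11 along 101.1 z 51.1
54 311.4 339.9 w 28.53 along 98.3 z 49.0
62 311.5 340.2 w 28.71 along 95.0 z 51.0
70 311.4 339.7 w 28.26 along 91.9 z 49.6
78 311.7 340.1 w 28.48 along 88.7 z 51.8
86 311.7 339.7 w 28.05 along 85.5 z 50.5
94 311.9 340.5 w 28.52 along 82.2 z 54.0
200 316.1 339.0 w 22.93 along 29.4 z 33.6
208 313.1 338.6 w 25.43 along 31.0 z 51.7
216 313.3 335.8 w 22.57 along 20.5 z 33.3
224 312.7 339.0 w 26.26 along 25.6 z 58.8
232 317.1 338.6 w 21.47 along 8.8 z 27.2
[210 212 213 211 213 215 216 210 204 205 216 221 221 222 219 217 214 211
 210 211]
```

```bash
python3 - <<'E'
from h import *
D=np.array([-.233,.972,0]);tcp=np.array([585.98,-85.91,43.2])
for n in("side","scene"):
    c=arm.calibration(n);a=cv2.imread(f"pics/{n}0.png").astype(int);b=cv2.imread(f"pics/{n}5.png").astype(int)
    d=np.abs(a-b).sum(2)
    print(n,"tip",proj(c,tcp+D*116+[0,0,2.4]),"s60",proj(c,tcp+D*60+[0,0,2.4]),"TCP",proj(c,tcp))
    t=proj(c,tcp+D*116+[0,0,2.4]).astype(int);u0,v0=t
    print("u0,v0",u0-14,v0-16)
    for v in range(v0-16,v0+24):print(v,''.join('%4d'%min(d[v,u],999) for u in range(u0-14,u0+16)))
E
```

```text
side tip [332.35 212.55] s60 [343.16 220.27] TCP [355.77 230.1 ]
u0,v0 318 196
196  161 178 192 180 186 184 168 171 168 182 163 150 148 174 197 277 312 329 308 296 291 312 327 346 350 347 353 348 351 342
197  157 172 156 156 158 170 159 170 182 189 170 141 118 125 174 241 295 314 314 293 281 296 323 324 339 335 341 340 344 346
198  160 167 161 154 156 173 175 182 172 165 155 136 103  96 126 218 289 314 307 301 285 278 300 314 318 334 332 343 340 341
199  149 153 127 121 143 155 160 154 139 114 103  86  68  52 110 233 326 340 326 297 273 257 267 298 310 318 339 345 351 357
200   93 117 112  97 101 103  88  92  76  63  55  59  64  92 135 257 379 394 348 287 248 241 238 261 301 317 324 343 349 342
201   34  59  84  68  86  57  61  63  82 101  92  90 104 133 167 254 378 398 393 335 266 217 214 238 259 278 295 296 310 306
202    3  23  56  55  77  82 101 115 139 172 171 147 133 139 156 241 346 393 409 397 353 304 266 249 236 243 246 265 279 269
203    6  35  79 118 136 149 168 182 198 203 202 178 161 157 159 244 355 412 429 434 437 422 384 333 276 241 241 243 264 258
204   16  62 127 164 
[... 8358 characters left out ...]
  9   3   5   7   4   4   9   4   7   6  12   9   6  10   9  10   8   7  11
238   14   4   5  21  33  14   3   3   7   2  10   0   8   2   7   3   6   2   8   7   8  12   9  10   9   8   8  10   9   8
239   18   3   2  21  30   2   3   7   6   3   4   2   4   5   6   4   7   4   6   6   8   9  10   8  10  11  11  11   9  12
240   11   6   5  13  31  19   7   7   9   6   6   4   4   5   2   8   8   5   5   8  10  13  12  10  13  13  12   9  12  11
241    3   6   4   7  20  15  11   7   6   3   2   5   4   8   6   5   5   9   6  12  12   9  13  14   9  12  13  11  11  11
242   17   7  15  11   9   8   7   6   3   8   6   5   9   4   8   8   5   8   9  11  15  10  10  10   9  13   9  11   9  13
```

```bash
python3 - <<'E'
from h import *
a=cv2.imread("pics/side5.png")[170:250,295:375];b=cv2.imread("pics/scene5.png")[180:260,260:340]
cv2.imwrite("pics/z5.png",np.hstack([cv2.resize(x,(400,400),interpolation=cv2.INTER_CUBIC) for x in(a,b)]))
E
```

```text
(no output)
```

View pics/z5.png

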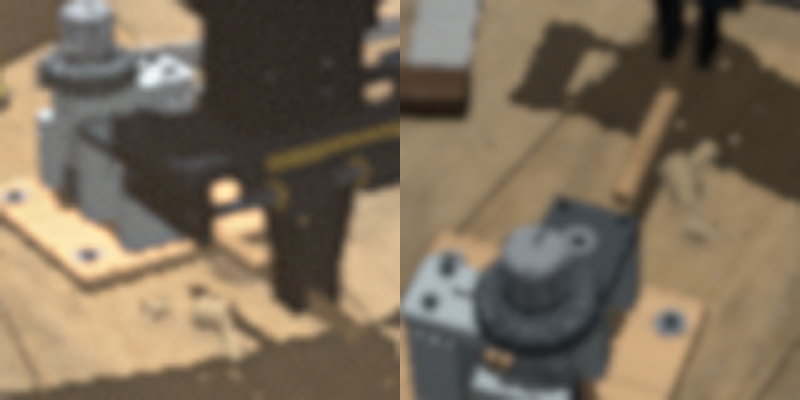

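The scene crop shows the dowel from (668,95) to its tip at (625,198), just in front of the jig. The tip and knob share the same ~2 px offset from their predicted positions, so the alignment is consistent. The wrist tip row (8.5 seen, 9.0 predicted for a level dowel) says it is level, with the tip 114 mm ahead of the TCP. I'll insert it carefully.

Emit:
jog_arm --pt "0.01 0.0005 0.0005 0" --pt "0.02 0.0005 0.0005 0" --pt "0.027 0.0005 0.0005 0" --pt "0.031 0.0005 0.0005 0" --pt "0.034 0.0005 0.0005 0" --pt "0.037 0.0005 0.0005 0" --pt "0.04 0.0005 0.0005 0" --pt "0.043 0.0005 0.0005 0"

```text
time_s: 10.6
ee_pos: [576.4, -43.7, 42.6]
eef_rot: [[-0.233, 0.972, 0.0], [0.972, 0.233, -0.0], [-0.0, 0.0, -1.0]]
wrist_force: [-0.2, -0.6, -0.3]
grip_width: 11.3
grasp_force: 25.0
```

```bash
cat > st.py <<'E'
from h import *
s=arm.state();D=np.array([-.2334,.9724]);N=np.array([.9724,.2334])
p=s['ee_pos'];q=p[:2]-[552.2,57.9]
print("y_jig TCP",q@D,"tip",q@D+114.4,"x",q@N,"z",p[2]);F=s['wrist_force'];print("F along",F[:2]@D,"lat",F[:2]@N,"z",F[2],"T",s['wrist_torque'],s['grip_width'],s['grasp_force'],s['time_s'])
E
python3 st.py
```

```text
y_jig TCP -104.4783939742244 tip 9.921606025775603 x -0.22977243561438512 z 42.62781306627814
F along -0.5461998693221024 lat -0.3708051011397247 z -0.25820954520559836 T [ 0.   -0.04  0.03] 11.29493848005535 24.997352957725525 10.6
```

Emit:
jog_arm --pt "0.004 0 0 0" --pt "0.009 0 0 0" --pt "0.014 0 0 0" --pt "0.019 0 0 0" --pt "0.024 0 0 0" --pt "0.028 0 0 0" --pt "0.03 0 0 0" --pt "0.03 0 0 0"

```text
time_s: 11.27
ee_pos: [569.2, -13.8, 42.6]
eef_rot: [[-0.234, 0.972, -0.0], [0.972, 0.234, 0.0], [0.0, 0.0, -1.0]]
wrist_force: [-0.1, -0.7, -0.1]
grip_width: 10.7
grasp_force: 25.0
```

```bash
python3 st.py
```

```text
y_jig TCP -73.66938566417734 tip 40.730614335822665 x -0.15746366420010038 z 42.56883198728578
F along -0.6816017416214067 lat -0.2840878167699067 z -0.10566660647802448 T [-0.04 -0.03 -0.03] 10.742225968020984 24.99760240316391 11.2667
```

Emit:
jog_arm --pt "0.004 0 0 0" --pt "0.008 0 0 0" --pt "0.012 0 0 0" --pt "0.016 0 0 0" --pt "0.02 0 0 0" --pt "0.023 0 0 0" --pt "0.025 0 0 0" --pt "0.025 0 0 0"

```text
time_s: 11.93
ee_pos: [563.4, 10.5, 42.6]
eef_rot: [[-0.234, 0.972, -0.0], [0.972, 0.234, 0.0], [0.0, 0.0, -1.0]]
wrist_force: [-0.4, 0.0, -0.6]
grip_width: 11.1
grasp_force: 25.0
```

```bash
python3 st.py
```

```text
y_jig TCP -48.73874343582766 tip 65.66125656417235 x -0.1948742225701672 z 42.574379837420906
F along 0.10348374127304452 lat -0.347421558886181 z -0.63589709472638 T [ 0.02 -0.02  0.01] 11.093284645577075 24.997533559799194 11.9333
```

Emit:
jog_arm --pt "0.004 0 0 0" --pt "0.008 0 0 0" --pt "0.012 0 0 0" --pt "0.016 0 0 0" --pt "0.02 0 0 0" --pt "0.023 0 0 0" --pt "0.025 0 0 0" --pt "0.025 0 0 0"

```text
time_s: 12.6
ee_pos: [557.6, 34.7, 42.6]
eef_rot: [[-0.234, 0.972, 0.0], [0.972, 0.234, 0.0], [0.0, 0.0, -1.0]]
wrist_force: [-0.3, -0.3, -1.4]
grip_width: 11.2
grasp_force: 25.0
```

```bash
python3 st.py
```

```text
y_jig TCP -23.76499875776235 tip 90.63500124223765 x -0.19557994123176936 z 42.58652986404882
F along -0.2116958996787228 lat -0.3894796677047725 z -1.4170447585250674 T [-0.02 -0.03 -0.01] 11.168421388583536 24.997523725032806 12.6
```

Emit:
jog_arm --pt "0 0 0.0005 0" --pt "0 0 0.001 0" --pt "0.001 0 0.0012 0" --pt "0.002 0 0.0012 0" --pt "0.003 0 0.0012 0" --pt "0.004 0 0.0012 0" --pt "0.005 0 0.0012 0" --pt "0.006 0 0.0012 0"

```text
time_s: 13.27
ee_pos: [556.2, 40.0, 41.4]
eef_rot: [[-0.233, 0.972, 0.0], [0.972, 0.233, 0.0], [0.0, 0.0, -1.0]]
wrist_force: [0.7, -1.0, -0.6]
grip_width: 11.0
grasp_force: 25.0
```

```bash
python3 st.py
```

```text
y_jig TCP -18.35121745169382 tip 96.04878254830618 x -0.24412714258765864 z 41.38785653157738
F along -1.1843090145581998 lat 0.4700020965603997 z -0.6027244046696467 T [ 0.03 -0.03 -0.04] 10.976082828418994 24.99743163585663 13.2667
```

Emit:
jog_arm --pt "0.0005 0 0 0" --pt "0.001 0 0 0" --pt "0.0015 0 0 0" --pt "0.002 0 0 0" --pt "0.0025 0 0 0" --pt "0.003 0 0 0" --pt "0.003 0 0 0" --pt "0.003 0 0 0"

```text
time_s: 13.93
ee_pos: [556.1, 40.4, 41.4]
eef_rot: [[-0.232, 0.973, 0.001], [0.973, 0.232, -0.002], [-0.003, 0.0, -1.0]]
wrist_force: [-0.2, -7.5, 0.4]
grip_width: 10.9
grasp_force: 25.0
```

```bash
python3 st.py
```

```text
y_jig TCP -17.9538157028528 tip 96.4461842971472 x -0.3472719145630207 z 41.44901439180863
F along -7.208843072615712 lat -1.9451107182368086 z 0.35932332336674955 T [-1.39 -0.3   0.01] 10.924216337712378 24.99746561050415 13.9333
```

The dowel butts against the stop (7 N axial). I'll ease the push and release.

Emit:
jog_arm --pt "-0.001 0 0 0" --pt "-0.0015 0 0 0" --pt "-0.0015 0 0 0" --pt "-0.0015 0 0 0" --pt "-0.0015 0 0 0" --pt "-0.0015 0 0 0" --pt "-0.0015 0 0 0" --pt "-0.0015 0 0 0"

```text
time_s: 14.6
ee_pos: [556.2, 40.4, 41.4]
eef_rot: [[-0.233, 0.972, 0.001], [0.972, 0.233, -0.001], [-0.001, 0.0, -1.0]]
wrist_force: [0.7, -5.6, 0.1]
grip_width: 11.0
grasp_force: 25.0
```

```bash
python3 st.py
```

```text
y_jig TCP -17.953947727224744 tip 96.44605227277526 x -0.20201463940994718 z 41.42596969477105
F along -5.600637807118523 lat -0.6584533901927792 z 0.1366533512176128 T [-1.18 -0.27 -0.  ] 11.029473208081631 24.997518360614777 14.6
```

Emit:
jog_arm --pt "0 0 0 0" --pt "0 0 0 0" --pt "0 0 0 0" --pt "0 0 0 0" --pt "0 0 0 0" --pt "0 0 0 0" --pt "0 0 0 0" --pt "0 0 0 0" --claw 0.5

```text
time_s: 15.27
ee_pos: [555.9, 41.5, 41.4]
eef_rot: [[-0.234, 0.972, 0.0], [0.972, 0.234, 0.0], [0.0, 0.0, -1.0]]
wrist_force: [-0.0, -0.2, -0.8]
grip_width: 43.0
grasp_force: 0.0
```

Emit:
jog_arm --pt "-0.0015 0 0 0" --pt "-0.0015 0 -0.01 0" --pt "-0.0015 0 -0.03 0" --pt "-0.0015 0 -0.06 0" --pt "-0.0015 0 -0.09 0" --pt "-0.0015 0 -0.12 0" --pt "-0.0015 0 -0.14 0" --pt "-0.0015 0 -0.14 0"

```text
time_s: 15.93
ee_pos: [559.4, 40.1, 187.2]
eef_rot: [[-0.233, 0.972, 0.01], [0.972, 0.233, 0.002], [-0.001, 0.01, -1.0]]
wrist_force: [0.3, 0.0, 0.2]
grip_width: 43.5
grasp_force: 0.0
```

```bash
python3 - <<'E'
from h import *
import pickle
s=arm.state();print(s['ee_pos'],s['wrist_force'],s['joints'])
c=arm.calibration("wrist");im=arm.capture("wrist")[:,:,::-1];cv2.imwrite("pics/w6.png",im);pickle.dump(c,open("c6.pkl","wb"))
t=np.radians(13.5);D=np.array([-np.sin(t),np.cos(t),0]);b=np.array([552.2,57.9,0])
print("ear",proj(c,b+[0,0,76]),"tail exp",proj(c,b-62*D+[0,0,49.5]),proj(c,b-20*D+[0,0,49.5]))
g=cv2.cvtColor(im,cv2.COLOR_BGR2GRAY)
u=int(proj(c,b-40*D+[0,0,49.5])[0])
v0=int(proj(c,b+[0,0,60])[1])
for v in range(v0,300,4):print(v,[int(x) for x in g[v,u-24:u+27:4]])
E
```

```text
[559.41  40.13 187.17] [0.27 0.03 0.16] [ -8.79  17.9    0.47 106.42  -0.18  55.09   5.23]
ear [323.34 175.98] tail exp [323.46 234.14] [323.35 191.03]
171 [33, 20, 38, 45, 43, 39, 42, 39, 40, 43, 32, 22, 40]
175 [41, 37, 40, 41, 42, 42, 41, 45, 40, 38, 38, 38, 40]
179 [82, 83, 77, 81, 70, 83, 84, 70, 76, 80, 72, 51, 51]
183 [82, 84, 85, 86, 80, 80, 85, 79, 80, 76, 66, 49, 46]
187 [80, 82, 81, 83, 77, 79, 84, 72, 78, 82, 59, 53, 151]
191 [83, 85, 79, 86, 75, 80, 85, 67, 75, 80, 57, 45, 118]
195 [83, 84, 85, 82, 77, 75, 76, 71, 79, 77, 58, 42, 51]
199 [81, 80, 81, 81, 78, 74, 79, 71, 83, 79, 66, 53, 50]
203 [82, 84, 88, 84, 76, 77, 75, 71, 82, 78, 75, 61, 51]
207 [79, 87, 86, 81, 80, 81, 82, 78, 82, 74, 75, 75, 74]
211 [78, 84, 81, 78, 76, 81, 81, 72, 80, 74, 77, 75, 76]
215 [77, 83, 77, 81, 81, 80, 82, 71, 78, 74, 76, 82, 75]
219 [84, 80, 79, 80, 77, 75, 78, 75, 77, 78, 79, 81, 77]
223 [75, 76, 78, 84, 82, 77, 83, 71, 80, 81, 78, 78, 81]
227 [75, 77, 66, 76, 78, 75, 77, 76, 82, 83, 83, 78, 74]
231 [161, 173, 103, 78, 73, 75, 77, 70, 86, 82, 86, 75, 81]
235 [210, 202, 174, 127, 71, 76
[... 423 characters left out ...]
, 209, 207, 202]
263 [186, 212, 179, 194, 210, 202, 213, 203, 207, 205, 210, 205, 200]
267 [207, 190, 195, 204, 206, 198, 207, 201, 205, 207, 205, 205, 200]
271 [196, 197, 206, 207, 206, 204, 215, 206, 207, 213, 195, 198, 200]
275 [185, 201, 209, 210, 211, 213, 205, 210, 209, 213, 206, 209, 192]
279 [191, 206, 214, 206, 203, 217, 204, 210, 205, 209, 208, 204, 203]
283 [194, 206, 204, 213, 196, 209, 190, 199, 197, 207, 210, 204, 197]
287 [209, 213, 203, 213, 203, 207, 202, 208, 199, 206, 207, 202, 204]
291 [203, 213, 207, 206, 205, 202, 194, 209, 200, 196, 201, 201, 205]
295 [100, 109, 108, 99, 108, 100, 96, 101, 105, 99, 107, 101, 103]
299 [34, 33, 36, 34, 36, 35, 38, 38, 37, 33, 34, 34, 35]
```

```bash
python3 - <<'E'
from h import *
import pickle
c=arm.calibration("wrist");im=arm.capture("wrist")[:,:,::-1];cv2.imwrite("pics/w7.png",im);pickle.dump(c,open("c7.pkl","wb"))
S=cv2.blur(cv2.cvtColor(im,cv2.COLOR_BGR2HSV)[:,:,1].astype(np.float32),(3,3))
H=cv2.blur(cv2.cvtColor(im,cv2.COLOR_BGR2HSV)[:,:,0].astype(np.float32),(3,3))
t=np.radians(13.5);D=np.array([-np.sin(t),np.cos(t),0]);b=np.array([552.2,57.9,0])
print(arm.state()['ee_pos']);print("ear",proj(c,b+[0,0,76]),"tail exp",proj(c,b-62*D+[0,0,49.5]))
for v in range(170,262,3):print(v,[int(x) for x in S[v,283:365:4]])
E
```

```text
[556.62  39.84 182.73]
ear [325.65 176.94] tail exp [325.56 235.4 ]
170 [98, 97, 95, 75, 35, 35, 38, 29, 40, 34, 30, 32, 34, 32, 28, 38, 34, 33, 97, 95, 96]
173 [95, 98, 96, 72, 35, 34, 31, 36, 36, 33, 32, 34, 36, 32, 33, 30, 30, 26, 88, 85, 86]
176 [92, 94, 94, 71, 23, 25, 26, 27, 25, 23, 25, 28, 31, 27, 24, 29, 27, 26, 76, 79, 75]
179 [90, 93, 96, 93, 81, 74, 80, 79, 84, 85, 88, 88, 80, 81, 78, 76, 70, 67, 77, 83, 79]
182 [89, 93, 93, 94, 98, 93, 95, 94, 98, 102, 100, 103, 96, 98, 94, 92, 85, 83, 81, 80, 78]
185 [91, 94, 95, 93, 99, 98, 91, 95, 96, 103, 104, 102, 96, 95, 94, 88, 83, 88, 84, 85, 77]
188 [91, 95, 96, 91, 99, 94, 93, 95, 96, 106, 102, 104, 95, 97, 94, 85, 83, 72, 90, 91, 84]
191 [92, 94, 98, 92, 99, 96, 95, 94, 97, 104, 104, 104, 99, 97, 93, 88, 86, 64, 84, 89, 81]
194 [91, 94, 93, 94, 95, 94, 94, 92, 95, 106, 103, 105, 98, 97, 97, 91, 90, 83, 83, 86, 76]
197 [90, 92, 95, 96, 92, 96, 93, 91, 95, 103, 106, 104, 99, 92, 93, 96, 84, 85, 82, 81, 82]
200 [88, 92, 90, 95, 91, 92, 98, 92, 98, 101, 105, 101, 99, 92, 94, 93, 82, 78, 77, 79, 75]
203 [88, 87, 86, 95, 90, 92, 94,
[... 1085 characters left out ...]
, 79, 83, 75, 64, 68, 75, 80, 80, 88, 87, 94, 92, 95, 90, 92, 89, 86, 87, 87]
242 [77, 82, 79, 77, 75, 66, 65, 71, 76, 83, 92, 90, 96, 92, 95, 94, 90, 88, 89, 85, 80]
245 [83, 79, 78, 71, 73, 70, 64, 67, 73, 79, 88, 84, 92, 87, 91, 94, 87, 87, 88, 81, 80]
248 [72, 77, 79, 71, 73, 76, 68, 63, 70, 78, 86, 80, 89, 79, 85, 84, 81, 79, 85, 81, 81]
251 [62, 78, 80, 74, 75, 76, 71, 66, 69, 78, 87, 79, 88, 80, 82, 81, 78, 77, 82, 83, 79]
254 [59, 83, 81, 78, 77, 77, 72, 73, 78, 78, 84, 80, 85, 80, 78, 80, 80, 79, 82, 80, 79]
257 [78, 82, 73, 81, 81, 76, 68, 74, 79, 75, 74, 79, 81, 80, 79, 79, 84, 80, 80, 79, 78]
260 [84, 80, 72, 78, 82, 73, 68, 77, 77, 71, 73, 76, 84, 81, 78, 77, 83, 80, 78, 79, 79]
```

The tail's end (row ~237.5 seen, 235.4 expected) and the hard 7 N stop agree with the dowel being seated, within my measuring error. Now the knob.

Emit:
jog_arm --pt "0.015 0 0 0" --pt "0.035 0 0 0" --pt "0.06 0 0 0" --pt "0.08 0 0 0" --pt "0.095 0 0 0" --pt "0.1005 0 0.005 0" --pt "0.1005 0 0.015 0" --pt "0.1005 0 0.03 0" --claw 0.7

```text
time_s: 16.7
ee_pos: [533.1, 136.9, 150.6]
eef_rot: [[-0.233, 0.972, 0.001], [0.972, 0.233, -0.0], [-0.001, 0.001, -1.0]]
wrist_force: [-0.2, 0.3, -0.1]
grip_width: 60.6
grasp_force: 0.0
```

Emit:
jog_arm --pt "0 0 0.01 0" --pt "0 0 0.02 0" --pt "0 0 0.03 0" --pt "0 0 0.036 0" --pt "0 0 0.039 0" --pt "0 0 0.039 0" --pt "0 0 0.039 0" --pt "0 0 0.039 0"

```text
time_s: 17.37
ee_pos: [533.3, 137.7, 112.9]
eef_rot: [[-0.233, 0.972, 0.001], [0.972, 0.233, 0.0], [0.0, 0.001, -1.0]]
wrist_force: [-0.5, -0.5, 0.5]
grip_width: 60.8
grasp_force: 0.0
```

Emit:
jog_arm --pt "0 0 0 0" --pt "0 0 0 0" --pt "0 0 0 0" --pt "0 0 0 0" --pt "0 0 0 0" --pt "0 0 0 0" --pt "0 0 0 0" --pt "0 0 0 0" --claw 0.15 --squeeze 35

```text
time_s: 18.03
ee_pos: [533.0, 137.7, 112.5]
eef_rot: [[-0.233, 0.972, 0.0], [0.972, 0.233, 0.0], [0.0, 0.0, -1.0]]
wrist_force: [0.4, -0.8, 1.2]
grip_width: 29.0
grasp_force: 35.0
```

```bash
python3 st.py
```

```text
y_jig TCP 82.0571512124374 tip 196.4571512124374 x -0.0984887025934966 z 112.46235739673199
F along -0.8729617730747368 lat 0.23935041228176696 z 1.2047702889550354 T [ 0.03 -0.07 -0.04] 28.999832653856885 34.999556271359324 18.0333
```

Emit:
jog_arm --pt "0 0 0 3" --pt "0 0 0 8" --pt "0 0 0 13" --pt "0 0 0 18" --pt "0 0 0 23" --pt "0 0 0 27" --pt "0 0 0 29" --pt "0 0 0 30"

```text
time_s: 18.7
ee_pos: [532.9, 137.7, 112.4]
eef_rot: [[0.285, 0.959, 0.0], [0.959, -0.285, -0.0], [-0.0, 0.0, -1.0]]
wrist_force: [0.1, -0.0, 0.9]
grip_width: 29.5
grasp_force: 35.0
```

```bash
cat > tq.py <<'E'
from h import *
s=arm.state();r=s['eef_rot'];print("yaw",np.degrees(np.arctan2(r[1,0],r[0,0])),"T",s['wrist_torque'],"F",s['wrist_force'],s['grip_width'],s['grasp_force'],s['joints'][6],s['joint_efforts'][6])
E
python3 tq.py
```

```text
yaw 73.45725855267038 T [-0.05 -0.05  0.13] F [ 0.08 -0.05  0.89] 29.522312861048242 34.99937105923891 -32.98388958514119 -0.0809910474345088
```

Emit:
jog_arm --pt "0 0 0 1" --pt "0 0 0 2" --pt "0 0 0 3" --pt "0 0 0 4" --pt "0 0 0 5" --pt "0 0 0 6" --pt "0 0 0 7" --pt "0 0 0 8"

```text
time_s: 19.37
ee_pos: [532.9, 137.7, 112.4]
eef_rot: [[0.416, 0.909, 0.0], [0.909, -0.416, 0.0], [0.0, 0.0, -1.0]]
wrist_force: [0.3, 1.1, 0.6]
grip_width: 29.2
grasp_force: 35.0
```

```bash
python3 tq.py
```

```text
yaw 65.4024523435448 T [ 0.04 -0.04  0.09] F [0.27 1.08 0.6 ] 29.20544372152285 34.9991892836988 -40.08264249916655 0.052382441936060786
```

Emit:
jog_arm --pt "0 0 0 0.5" --pt "0 0 0 1" --pt "0 0 0 1.5" --pt "0 0 0 2" --pt "0 0 0 2.5" --pt "0 0 0 3" --pt "0 0 0 3.5" --pt "0 0 0 4"

```text
time_s: 20.03
ee_pos: [532.9, 137.7, 112.4]
eef_rot: [[0.478, 0.878, 0.0], [0.878, -0.478, 0.0], [0.0, 0.0, -1.0]]
wrist_force: [1.0, 0.2, 1.4]
grip_width: 29.3
grasp_force: 35.0
```

```bash
python3 tq.py
```

```text
yaw 61.45180877286803 T [ 0.04 -0.08  0.13] F [1.02 0.19 1.44] 29.336119473342507 34.9993163254112 -43.567005321551136 -0.02868843963369727
```

Emit:
jog_arm --pt "0 0 0 0.5" --pt "0 0 0 1" --pt "0 0 0 1.5" --pt "0 0 0 2" --pt "0 0 0 2.5" --pt "0 0 0 3" --pt "0 0 0 3.5" --pt "0 0 0 4"

```text
time_s: 20.7
ee_pos: [532.9, 137.6, 112.5]
eef_rot: [[0.538, 0.843, 0.0], [0.843, -0.538, 0.0], [0.0, 0.0, -1.0]]
wrist_force: [0.3, 0.3, 2.4]
grip_width: 29.0
grasp_force: 35.0
```

```bash
python3 tq.py
```

```text
yaw 57.4523771290838 T [ 0.02 -0.08  0.15] F [0.32 0.27 2.38] 28.996763681081422 34.99934418126941 -47.08898176741505 -0.060220223385840654
```

Emit:
jog_arm --pt "0 0 0 0.5" --pt "0 0 0 1" --pt "0 0 0 1.5" --pt "0 0 0 2" --pt "0 0 0 2.5" --pt "0 0 0 3" --pt "0 0 0 3.5" --pt "0 0 0 4"

```text
time_s: 21.37
ee_pos: [532.9, 137.7, 112.5]
eef_rot: [[0.595, 0.803, 0.0], [0.803, -0.595, 0.0], [0.0, 0.0, -1.0]]
wrist_force: [0.2, 0.2, 4.4]
grip_width: 29.2
grasp_force: 35.0
```

```bash
python3 tq.py
```

```text
yaw 53.45395222371169 T [-0.02  0.03  0.16] F [0.2  0.17 4.4 ] 29.174791003639832 34.999313028529286 -50.61281900057231 -0.11192290345206857
```

Emit:
jog_arm --pt "0 0 0 0.5" --pt "0 0 0 1" --pt "0 0 0 1.5" --pt "0 0 0 2" --pt "0 0 0 2.5" --pt "0 0 0 3" --pt "0 0 0 3" --pt "0 0 0 3"

```text
time_s: 22.03
ee_pos: [532.9, 137.7, 112.6]
eef_rot: [[0.636, 0.771, 0.0], [0.771, -0.636, 0.0], [0.0, 0.0, -1.0]]
wrist_force: [0.5, -0.3, 5.4]
grip_width: 29.4
grasp_force: 35.0
```

```bash
python3 tq.py
```

```text
yaw 50.47746271713649 T [-0.04  0.04  0.2 ] F [ 0.46 -0.28  5.44] 29.3753320804777 34.99966931529343 -53.231694440067855 -0.18651103600859642
```

Emit:
jog_arm --pt "0 0 0 0.5" --pt "0 0 0 1" --pt "0 0 0 1.5" --pt "0 0 0 2" --pt "0 0 0 2.5" --pt "0 0 0 3" --pt "0 0 0 3" --pt "0 0 0 3"

```text
time_s: 22.7
ee_pos: [532.9, 137.7, 112.7]
eef_rot: [[0.676, 0.737, 0.0], [0.737, -0.676, 0.0], [0.0, 0.0, -1.0]]
wrist_force: [0.6, 0.0, 5.9]
grip_width: 29.3
grasp_force: 35.0
```

```bash
python3 tq.py
```

```text
yaw 47.4911907218426 T [-0.05  0.1   0.28] F [0.59 0.02 5.89] 29.32947904321213 34.99967216514051 -55.86327221017342 -0.22860643453896046
```

Emit:
jog_arm --pt "0 0 0 0.5" --pt "0 0 0 1" --pt "0 0 0 1.5" --pt "0 0 0 2" --pt "0 0 0 2" --pt "0 0 0 2" --pt "0 0 0 2" --pt "0 0 0 2"

```text
time_s: 23.37
ee_pos: [532.9, 137.7, 112.8]
eef_rot: [[0.701, 0.713, 0.0], [0.713, -0.701, 0.0], [0.0, 0.0, -1.0]]
wrist_force: [-0.4, 0.8, 7.3]
grip_width: 29.2
grasp_force: 35.0
```

```bash
python3 tq.py
```

```text
yaw 45.495790780344166 T [-0.01  0.11  0.26] F [-0.39  0.78  7.33] 29.176737994005567 35.00006013549864 -57.615676808007464 -0.2554682269692421
```

Emit:
jog_arm --pt "0 0 0 0.5" --pt "0 0 0 1" --pt "0 0 0 1.5" --pt "0 0 0 2" --pt "0 0 0 2" --pt "0 0 0 2" --pt "0 0 0 2" --pt "0 0 0 2"

```text
time_s: 24.03
ee_pos: [533.0, 137.7, 112.8]
eef_rot: [[0.725, 0.688, 0.0], [0.688, -0.725, 0.0], [0.0, 0.0, -1.0]]
wrist_force: [-0.3, 0.1, 7.6]
grip_width: 28.9
grasp_force: 35.0
```

```bash
python3 tq.py
```

```text
yaw 43.508424248546746 T [0.02 0.24 0.33] F [-0.28  0.13  7.57] 28.856697360747212 35.00003029592335 -59.3688668520637 -0.2857608161866665
```

Resistance began at about 47° of closing turn and I'm now ~13° (0.23 rad) beyond it, which is inside the firm window. Releasing and retracting.

Emit:
jog_arm --pt "0 0 0 0" --pt "0 0 0 0" --pt "0 0 0 0" --pt "0 0 0 0" --pt "0 0 0 0" --pt "0 0 0 0" --pt "0 0 0 0" --pt "0 0 0 0" --claw 0.7

```text
time_s: 24.7
ee_pos: [532.7, 137.6, 112.3]
eef_rot: [[0.725, 0.688, -0.0], [0.688, -0.725, -0.0], [-0.0, -0.0, -1.0]]
wrist_force: [-0.2, 0.2, 0.4]
grip_width: 60.4
grasp_force: 0.0
```

Emit:
jog_arm --pt "0 0 -0.005 0" --pt "0 0 -0.02 0" --pt "0 0 -0.04 0" --pt "0 0 -0.06 0" --pt "0 0 -0.08 0" --pt "0 0 -0.1 0" --pt "0 0 -0.11 0" --pt "0 0 -0.11 0"

```text
time_s: 25.37
ee_pos: [534.3, 138.0, 225.1]
eef_rot: [[0.725, 0.688, 0.005], [0.688, -0.725, 0.002], [0.005, 0.002, -1.0]]
wrist_force: [0.9, 0.2, -0.5]
grip_width: 61.1
grasp_force: 0.0
```

Emit:
jog_arm --pt "-0.02 0.02 0 -6" --pt "-0.04 0.035 0 -12" --pt "-0.06 0.05 0 -18" --pt "-0.075 0.065 0 -24" --pt "-0.08 0.07 0 -30" --pt "-0.08 0.07 0 -35" --pt "-0.08 0.07 0 -40" --pt "-0.08 0.07 0 -43.5"

```text
time_s: 26.03
ee_pos: [522.1, 31.3, 221.0]
eef_rot: [[0.049, 0.999, -0.002], [0.999, -0.049, -0.0], [-0.0, -0.002, -1.0]]
wrist_force: [-0.3, -0.3, 0.2]
grip_width: 61.1
grasp_force: 0.0
```

Emit:
jog_arm --pt "0.02 0.007 0 -1" --pt "0.05 0.018 0 -2" --pt "0.08 0.028 0 -3" --pt "0.105 0.038 0 -3" --pt "0.123 0.044 0 -3" --pt "0.131 0.046 0 -3" --pt "0.131 0.046 0 -3" --pt "0.131 0.046 0 -3"

```text
time_s: 26.7
ee_pos: [575.1, 159.6, 221.4]
eef_rot: [[-0.0, 1.0, -0.002], [1.0, 0.0, -0.001], [-0.001, -0.002, -1.0]]
wrist_force: [0.3, -0.5, 0.2]
grip_width: 60.9
grasp_force: 0.0
```

```bash
python3 - <<'E'
from h import *
import pickle
c=arm.calibration("wrist");im=arm.capture("wrist")[:,:,::-1];cv2.imwrite("pics/w8.png",im);pickle.dump(c,open("c8.pkl","wb"))
s=arm.state();print(s['ee_pos'],s['eef_rot'][0],s['time_s'])
c1=pickle.load(open("c1.pkl","rb"));g1=cv2.cvtColor(cv2.imread("pics/w1.png"),cv2.COLOR_BGR2GRAY);g8=cv2.cvtColor(im,cv2.COLOR_BGR2GRAY)
def polar(g,c,z,r0,r1):
    A=np.radians(np.arange(0,360,.5));o=[]
    for r in np.arange(r0,r1,.5):
        p=np.array([proj(c,[532.2+r*np.cos(a),137.6+r*np.sin(a),z]) for a in A],np.float32)
        o.append(cv2.remap(g,p[None,:,0],p[None,:,1],cv2.INTER_LINEAR)[0].astype(float))
    return np.array(o)
def hp(x): return x-np.array([np.convolve(np.r_[r[-30:],r,r[:30]],np.ones(61)/61,'valid') for r in x])
for nm,z,r0,r1,rng in(("knob",136,3,12,40),("ring",104,20,28,40)):
    P,Q=hp(polar(g1,c1,z,r0,r1)),hp(polar(g8,c,z,r0,r1))
    k=np.arange(-rng,rng+1);sc=[(P*np.roll(Q,-i,1)).sum()/np.sqrt((P**2).sum()*(Q**2).sum()) for i in k]
    o=np.argsort(sc)[::-1][:4];print(nm,"turn deg",k[o]*.5,np.array(sc)[o])
    if nm=="knob":print("pointer",np.argmin(P.sum(0))*.5,np.argmin(Q.sum(0))*.5)
# dowel tail
S=cv2.blur(cv2.cvtColor(im,cv2.COLOR_BGR2HSV)[:,:,1].astype(np.float32),(3,3))
t=np.radians(13.5);D=np.array([-np.sin(t),np.cos(t),0]);b=np.array([552.2,57.9,0])
for y in(-2,-30,-62):print(proj(c,b+y*D+[0,0,49.3]))
E
```

```text
[575.23 158.61 221.75] [ 0.  1. -0.] 26.75
knob turn deg [11.5 11.  12.  10.5] [0.72 0.72 0.71 0.71]
pointer 220.0 232.0
ring turn deg [ 0.5  0.   1.  -0.5] [0.78 0.77 0.76 0.73]
[307.04 273.24]
[313.32 295.11]
[320.18 318.98]
```

The ring is unmoved (0.5° at most). The knob stands +11.5° from its start, where +6° was intended, so about 5.5° was lost to wind-up and the compression is only about 0.13–0.17 rad. I'll regrip and tighten a little more.

Emit:
jog_arm --pt "-0.01 -0.02 0 0" --pt "-0.019 -0.038 0.01 0" --pt "-0.021 -0.0424 0.03 0" --pt "-0.021 -0.0424 0.055 0" --pt "-0.021 -0.0424 0.075 0" --pt "-0.021 -0.0424 0.095 0" --pt "-0.021 -0.0424 0.106 0" --pt "-0.021 -0.0424 0.109 0"

```text
time_s: 27.42
ee_pos: [531.9, 137.2, 111.7]
eef_rot: [[0.002, 1.0, -0.003], [1.0, -0.002, -0.002], [-0.002, -0.003, -1.0]]
wrist_force: [-1.2, -0.3, 0.5]
grip_width: 60.8
grasp_force: 0.0
```

Emit:
jog_arm --pt "0 0 0 0" --pt "0 0 0 0" --pt "0 0 0 0" --pt "0 0 0 0" --pt "0 0 0 0" --pt "0 0 0 0" --pt "0 0 0 0" --pt "0 0 0 0" --claw 0.15 --squeeze 50

```text
time_s: 28.08
ee_pos: [533.2, 139.3, 113.9]
eef_rot: [[-0.0, 1.0, -0.0], [1.0, 0.0, 0.0], [0.0, -0.0, -1.0]]
wrist_force: [-1.9, -0.4, 5.9]
grip_width: 29.2
grasp_force: 50.0
```

```bash
python3 tq.py; python3 st.py
```

```text
yaw 90.0085464780029 T [-0.07  0.57  0.  ] F [-1.85 -0.37  5.89] 29.157975207469818 49.99264896847308 -16.202239851320172 -0.00535741652129218
y_jig TCP 83.58166851533518 tip 197.98166851533517 x 0.5418045300466889 z 113.93790792980262
F along 0.07733029289943237 lat -1.8883769431877144 z 5.891580136937808 T [-0.07  0.57  0.  ] 29.157975207469818 49.99264896847308 28.0833
```

Emit:
jog_arm --pt "0 0 0 1" --pt "0 0 0 2" --pt "0 0 0 3" --pt "0 0 0 4" --pt "0 0 0 4" --pt "0 0 0 4" --pt "0 0 0 4" --pt "0 0 0 4"

```text
time_s: 28.75
ee_pos: [533.4, 139.3, 114.1]
eef_rot: [[0.069, 0.998, 0.0], [0.998, -0.069, 0.0], [0.0, 0.0, -1.0]]
wrist_force: [-1.9, -0.8, 6.7]
grip_width: 28.9
grasp_force: 50.0
```

```bash
python3 tq.py
```

```text
yaw 86.05837641306748 T [-0.13  0.54  0.22] F [-1.95 -0.81  6.65] 28.9493913068794 49.99457783997059 -19.70799660482291 -0.18363119568675756
```

Emit:
jog_arm --pt "0 0 0 1" --pt "0 0 0 2" --pt "0 0 0 3" --pt "0 0 0 3" --pt "0 0 0 3" --pt "0 0 0 3" --pt "0 0 0 3" --pt "0 0 0 3"

```text
time_s: 29.42
ee_pos: [533.4, 139.3, 114.1]
eef_rot: [[0.121, 0.993, 0.0], [0.993, -0.121, 0.0], [0.0, 0.0, -1.0]]
wrist_force: [-2.1, -0.6, 6.8]
grip_width: 28.8
grasp_force: 50.0
```

```bash
python3 tq.py
```

```text
yaw 83.07226966108558 T [-0.12  0.62  0.24] F [-2.08 -0.6   6.83] 28.788483022494276 49.99519712291658 -22.349836264346393 -0.2285315841436386
```

Emit:
jog_arm --pt "0 0 0 0.5" --pt "0 0 0 1" --pt "0 0 0 1.5" --pt "0 0 0 2" --pt "0 0 0 2" --pt "0 0 0 2" --pt "0 0 0 2" --pt "0 0 0 2"

```text
time_s: 30.08
ee_pos: [533.5, 139.3, 114.2]
eef_rot: [[0.155, 0.988, 0.001], [0.988, -0.155, 0.0], [0.0, 0.001, -1.0]]
wrist_force: [-2.9, -1.6, 7.2]
grip_width: 28.9
grasp_force: 50.0
```

```bash
python3 tq.py
```

```text
yaw 81.08682620120403 T [-0.19  0.6   0.27] F [-2.89 -1.58  7.18] 28.872208741759 49.99570640735328 -24.10703709964503 -0.2858892548829317
```

Emit:
jog_arm --pt "0 0 0 0" --pt "0 0 0 0" --pt "0 0 0 0" --pt "0 0 0 0" --pt "0 0 0 0" --pt "0 0 0 0" --pt "0 0 0 0" --pt "0 0 0 0" --claw 0.7

```text
time_s: 30.75
ee_pos: [533.3, 139.2, 113.3]
eef_rot: [[0.156, 0.988, -0.0], [0.988, -0.156, -0.0], [-0.0, -0.0, -1.0]]
wrist_force: [-0.7, -0.2, -0.1]
grip_width: 60.0
grasp_force: 0.0
```

Emit:
jog_arm --pt "0 0 -0.005 0" --pt "0 0 -0.02 0" --pt "0 0 -0.04 0" --pt "0 0 -0.06 0" --pt "0 0 -0.08 0" --pt "0 0 -0.1 0" --pt "0 0 -0.11 0" --pt "0 0 -0.11 0"

```text
time_s: 31.42
ee_pos: [534.9, 139.6, 226.1]
eef_rot: [[0.156, 0.988, 0.005], [0.988, -0.156, 0.002], [0.003, 0.005, -1.0]]
wrist_force: [0.4, 0.4, 0.6]
grip_width: 61.2
grasp_force: 0.0
```

Emit:
jog_arm --pt "0.01 0.01 0 -3" --pt "0.02 0.03 0 -7" --pt "0.019 0.04 0 -9" --pt "0.015 0.045 0 -9" --pt "0.015 0.045 0 -9" --pt "0.015 0.045 0 -9" --pt "0.015 0.045 0 -9" --pt "0.015 0.045 0 -9"

```text
time_s: 32.08
ee_pos: [579.4, 147.0, 223.2]
eef_rot: [[0.0, 1.0, -0.001], [1.0, -0.0, 0.0], [0.0, -0.001, -1.0]]
wrist_force: [0.2, 0.8, 0.2]
grip_width: 60.8
grasp_force: 0.0
```

```bash
cat > kn.py <<'E'
from h import *
import pickle,sys
n=sys.argv[1]
c=arm.calibration("wrist");im=arm.capture("wrist")[:,:,::-1];cv2.imwrite(f"pics/{n}.png",im);pickle.dump(c,open(f"c_{n}.pkl","wb"))
s=arm.state();print(s['ee_pos'],s['eef_rot'][0],s['time_s'])
def polar(g,c,z,r0,r1):
    A=np.radians(np.arange(0,360,.5));o=[]
    for r in np.arange(r0,r1,.5):
        p=np.array([proj(c,[532.2+r*np.cos(a),137.6+r*np.sin(a),z]) for a in A],np.float32)
        o.append(cv2.remap(g,p[None,:,0],p[None,:,1],cv2.INTER_LINEAR)[0].astype(float))
    return np.array(o)
def hp(x): return x-np.array([np.convolve(np.r_[r[-30:],r,r[:30]],np.ones(61)/61,'valid') for r in x])
G=lambda f:cv2.cvtColor(cv2.imread(f),cv2.COLOR_BGR2GRAY)
for ref,cf in(("w1","c1.pkl"),("w8","c8.pkl")):
  for nm,z,r0,r1,rng in(("knob",136,3,12,40),("ring",104,20,28,40)):
    P,Q=hp(polar(G(f"pics/{ref}.png"),pickle.load(open(cf,"rb")),z,r0,r1)),hp(polar(G(f"pics/{n}.png"),c,z,r0,r1))
    k=np.arange(-rng,rng+1);sc=[(P*np.roll(Q,-i,1)).sum()/np.sqrt((P**2).sum()*(Q**2).sum()) for i in k]
    o=np.argsort(sc)[::-1][:3];print(ref,nm,"turn deg",k[o]*.5,np.array(sc)[o])
E
python3 kn.py w9
```

```text
[579.51 147.08 223.36] [-0.  1. -0.] 32.1333
w1 knob turn deg [10.   9.5 10.5] [0.82 0.82 0.81]
w1 ring turn deg [ 0.   0.5 -0.5] [0.89 0.87 0.87]
w8 knob turn deg [-1.5 -2.  -1. ] [0.8  0.79 0.79]
w8 ring turn deg [-0.5 -1.   0. ] [0.75 0.74 0.73]
```

The knob gained only another 1.5° (now +10° from start) and the ring is unmoved. I'll do one more, slightly longer turn to find out whether that is finger wind-up or spring-back.

Emit:
jog_arm --pt "-0.005 -0.02 0 0" --pt "-0.0094 -0.04 0.01 0" --pt "-0.0094 -0.0466 0.03 0" --pt "-0.0094 -0.0466 0.055 0" --pt "-0.0094 -0.0466 0.075 0" --pt "-0.0094 -0.0466 0.095 0" --pt "-0.0094 -0.0466 0.107 0" --pt "-0.0094 -0.0466 0.1105 0"

```text
time_s: 32.8
ee_pos: [531.7, 137.3, 110.9]
eef_rot: [[-0.0, 1.0, -0.004], [1.0, 0.0, -0.001], [-0.001, -0.004, -1.0]]
wrist_force: [-0.7, -0.9, 0.5]
grip_width: 61.0
grasp_force: 0.0
```

Emit:
jog_arm --pt "0 0 0 0" --pt "0 0 0 0" --pt "0 0 0 0" --pt "0 0 0 0" --pt "0 0 0 0" --pt "0 0 0 0" --pt "0 0 0 0" --pt "0 0 0 0" --claw 0.15 --squeeze 50

```text
time_s: 33.47
ee_pos: [533.3, 137.6, 113.5]
eef_rot: [[-0.0, 1.0, -0.0], [1.0, 0.0, 0.0], [0.0, -0.0, -1.0]]
wrist_force: [-2.5, -0.2, 6.3]
grip_width: 29.2
grasp_force: 50.0
```

Emit:
jog_arm --pt "0 0 0 0.5" --pt "0 0 0 1" --pt "0 0 0 1.5" --pt "0 0 0 2" --pt "0 0 0 2" --pt "0 0 0 2" --pt "0 0 0 2" --pt "0 0 0 2"

```text
time_s: 34.13
ee_pos: [533.3, 137.7, 113.5]
eef_rot: [[0.034, 0.999, -0.0], [0.999, -0.034, 0.0], [0.0, -0.0, -1.0]]
wrist_force: [-3.2, -1.7, 6.2]
grip_width: 29.0
grasp_force: 50.0
```

```bash
python3 tq.py; python3 st.py|head -1
```

```text
yaw 88.05413569641759 T [-0.13  0.7   0.18] F [-3.17 -1.73  6.24] 28.99492729365138 49.994788616895676 -17.395547323516272 -0.1837053196504712
y_jig TCP 81.96929363049716 tip 196.36929363049717 x 0.2264496548033339 z 113.52450665328446
```

Emit:
jog_arm --pt "0 0 0 1" --pt "0 0 0 2" --pt "0 0 0 3" --pt "0 0 0 4" --pt "0 0 0 5" --pt "0 0 0 6" --pt "0 0 0 6" --pt "0 0 0 6"

```text
time_s: 34.8
ee_pos: [533.3, 137.7, 113.7]
eef_rot: [[0.138, 0.99, -0.0], [0.99, -0.138, -0.0], [-0.0, -0.0, -1.0]]
wrist_force: [-3.6, -1.5, 7.4]
grip_width: 29.0
grasp_force: 50.0
```

```bash
python3 tq.py
```

```text
yaw 82.0757884014209 T [-0.14  0.77  0.25] F [-3.59 -1.54  7.37] 28.95723917352152 49.99661732465029 -22.67801781883507 -0.252600833773613
```

Emit:
jog_arm --pt "0 0 0 1" --pt "0 0 0 2" --pt "0 0 0 3" --pt "0 0 0 4" --pt "0 0 0 5" --pt "0 0 0 5" --pt "0 0 0 5" --pt "0 0 0 5"

```text
time_s: 35.47
ee_pos: [533.3, 137.7, 113.9]
eef_rot: [[0.223, 0.975, -0.0], [0.975, -0.223, -0.0], [-0.0, -0.0, -1.0]]
wrist_force: [-3.0, 0.2, 8.4]
grip_width: 28.9
grasp_force: 50.0
```

```bash
python3 tq.py
```

```text
yaw 77.09884827172193 T [-0.14  0.92  0.27] F [-3.03  0.19  8.4 ] 28.904466342181664 49.99847503378987 -27.07057308662241 -0.32446006312966347
```

Emit:
jog_arm --pt "0 0 0 0" --pt "0 0 0 0" --pt "0 0 0 0" --pt "0 0 0 0" --pt "0 0 0 0" --pt "0 0 0 0" --pt "0 0 0 0" --pt "0 0 0 0" --claw 0.7

```text
time_s: 36.13
ee_pos: [533.6, 137.5, 112.8]
eef_rot: [[0.225, 0.974, 0.0], [0.974, -0.225, 0.0], [0.0, 0.0, -1.0]]
wrist_force: [-0.3, -0.4, -0.1]
grip_width: 60.1
grasp_force: 0.0
```

Emit:
jog_arm --pt "0 0 -0.005 0" --pt "0 0 -0.02 0" --pt "0 0 -0.04 0" --pt "0 0 -0.06 0" --pt "0 0 -0.08 0" --pt "0 0 -0.1 0" --pt "0 0 -0.11 0" --pt "0 0 -0.11 0"

```text
time_s: 36.8
ee_pos: [535.1, 137.9, 225.6]
eef_rot: [[0.225, 0.974, 0.005], [0.974, -0.225, 0.002], [0.003, 0.005, -1.0]]
wrist_force: [0.0, -0.5, 0.4]
grip_width: 61.0
grasp_force: 0.0
```

Emit:
jog_arm --pt "0.005 0.01 0 -4" --pt "0.0 0.03 0 -8" --pt "-0.001 0.045 0 -11" --pt "-0.001 0.048 0 -13" --pt "-0.001 0.048 0 -13" --pt "-0.001 0.048 0 -13" --pt "-0.001 0.048 0 -13" --pt "-0.001 0.048 0 -13"

```text
time_s: 37.47
ee_pos: [579.4, 126.1, 222.5]
eef_rot: [[-0.0, 1.0, -0.001], [1.0, 0.0, 0.0], [0.0, -0.001, -1.0]]
wrist_force: [-0.3, 0.6, -0.3]
grip_width: 60.5
grasp_force: 0.0
```

```bash
sed -i 's/("w8","c8.pkl")/("w9","c_w9.pkl")/' kn.py; python3 kn.py w10
```

```text
[579.51 126.16 222.66] [-0.  1. -0.] 37.5167
w1 knob turn deg [ 9.5 10.   9. ] [0.79 0.79 0.79]
w1 ring turn deg [ 0.  -0.5  0.5] [0.56 0.55 0.54]
w9 knob turn deg [ 0.  -0.5  0.5] [0.87 0.86 0.86]
w9 ring turn deg [ 0.  -0.5 -1. ] [0.57 0.57 0.54]
```

The knob returned to the same angle, so that is the point where pad spring and friction balance, the firmest hold it will keep. The ring has not moved and the arm is clear, so I'm handing in.

```bash
python3 -c "
from plant import arm
print(arm.close_job())"
```

```text
the job is handed in; nothing more can be done
None
```

The job is handed in: the clamp was opened, the dowel pushed through both ears to a hard stop at 7 N, and the knob tightened until it would hold no more. My camera estimate put the dowel's end about 1.6 mm short of the stop, which I took as measuring error. The knob sprang back to about 0.13–0.17 rad past first contact, at the low edge of the firm range; the ring did not turn measurably and no other tools were touched.

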